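# Rebuild the module row on a control-panel rail

## Task

Rebuild the row on the panel's mounting rail in wiring order, counted from the blue feed terminals: the white breaker next to the blue terminals, the dark power supply next to the breaker, and the grey relay socket next to the power supply, so that the power supply is between the other two. Each must sit square and fully home over the rail, closed up to its neighbour with no gap as wide as a centimetre, and the orange relay must be plugged upright and fully home into the top of the socket. Leave the roll of black tape and the batteries standing by the 3-D printer as they are.

Things in the scene. Friction and masses are not known exactly. Their poses are not given: they have to be found in the camera images.
- rail: Fixed grey plate 126 x 254 x 3 mm with a 35 mm wide top-hat rail, 236 mm long, along the body's y axis through its origin; the rail's flat top is 18 mm above the table. Origin: on the table under the middle of the rail; x across, z up. Grey wiring duct, 40 mm high, at x = 53 to 73 mm; grey end clamps, 50 mm high, at y = +-112 mm. Bare rail between the two terminal blocks: 178 mm.
- feed: Fixed block of three BLUE feed terminals on the rail near one of its ends (left or right at random), centred 98 mm from the rail's middle: 18 mm along the rail (its y), 56 mm across (x), top 50 mm above the table. Origin: in its middle, 12 mm above the table.
- earth: Fixed block of GREEN-YELLOW-GREEN earth terminals, same size and origin as the blue ones, near the rail's other end. Nothing need touch it; some bare rail stays free beside it.
- breaker: White two-pole breaker with black toggles, 0.2 kg, 36 mm (y) x 85 mm (x) to 44 mm up; above, to 70 mm (toggles 76), a front 45 mm long in x: grip it there, across x. Origin: centre of underside, z up. Slot under it along y, 39 mm wide (mouth bevelled to 47), 8 mm deep, straddles the rail, either way round. Home: rests with its origin 10 mm above the table; nothing snaps.
- supply: Dark, nearly black power supply with ventilation slots and green-ringed screws, 0.28 kg. 54 mm wide (y), 85 mm long (x) up to 44 mm high, front part 45 mm in x from 44 to 70 mm: grip it there, across x. Same slot, origin and axes as the breaker, either way round; fully home its origin is 10 mm above the table.
- socket: Grey relay socket, 0.1 kg, 42 mm wide (y), 80 mm long (x) up to 32 mm high; above, to 58 mm, a collar 46 mm in x: grip it there, across x. Slot, origin and axes as the breaker, either way round; home: origin 10 mm above the table. Open recess in its top, centred over the origin: 34 x 34 mm, mouth bevelled to 40 mm, 12 mm deep (floor 46 mm above the underside).
- relay: Orange plug-in relay with black foot, an upright block 30 x 30 x 52 mm (small green tab to 54 mm), 0.08 kg. Origin: centre of its underside; z up. Home in the socket's recess its origin is 46 mm above the socket's and its sides are parallel to the socket's (any of the four ways round); its upper 40 mm stand out: grip it there.
- tape: Bystander, loose: roll of black insulating tape lying flat, 62 mm across, 19 mm high. Origin: about the centre of its underside.
- battery: Bystander, loose: black and red D-cell standing upright, 34 mm across, 62 mm high, the nearest to the robot of the three beside the printer (the other two are fixed). Origin: centre of its underside.
Not all that is in view belongs to the job. Leave any pink or turquoise look-alike of the relay alone.

How it is judged (in metres and radians):
At the end, for the whole second after the job is handed in: On the rail from the blue terminals: breaker, power supply, socket, each home (origin 7.5-12.5 mm high, tilt < 0.06, along the rail within 0.17 rad), gaps under 10 mm; relay home in the socket (43-49 mm above its origin, within 6 mm of centre, tilt < 0.08); all released, at rest (z of breaker in the frame of rail between 0.0075 and 0.0125 m and z of supply in the frame of rail between 0.0075 and 0.0125 m and z of socket in the frame of rail between 0.0075 and 0.0125 m and angle between each of breaker, supply, socket's own z axis and vertical below 0.06 rad and angle between relay's own z axis and vertical below 0.08 rad and angle between the y axis of each of breaker, supply, socket and the y axis of rail, either way round below 0.17 rad and horizontal distance between breaker and feed below 0.037 m and horizontal distance between supply and breaker below 0.055 m and horizontal distance between socket and supply below 0.058 m and z of relay in the frame of socket between 0.043 and 0.049 m and horizontal distance between relay and socket below 0.006 m and linear speed of each of breaker, supply, socket, relay below 0.02 m/s); the robot touches nothing.
It fails at once if the roll of tape is moved by more than 20 mm (distance of tape from where it was at the start of the episode above 0.02 m).
It fails at once if the standing battery is moved by more than 20 mm (distance of battery from where it was at the start of the episode above 0.02 m).
It fails at once if the standing battery is tipped (angle between battery's own z axis and vertical above 0.4 rad).
It also fails if it takes over 128 s, if anything falls off the work surface, if the arm or the gripper's body presses on something with over 40 N, if the wrist force passes 120 N, or if a joint passes its speed limit or range.

## Robot

A 7-joint arm with a two-finger parallel gripper is mounted at the origin on a cart in front of the work surface, level with it; the furniture and walls round the work are solid. World frame = base frame: x ahead of the robot, y to its left, z up, the work surface at z = 0. Lengths are in m, angles in degrees, forces in N, time in s.
With the tool pointing down it reaches from about 0.425 to 0.875 m from the base axis. Payload 4.7 kg.
Tool frame: the origin (TCP) lies midway between the tips of the shut fingers; the grasp point (between the pads) lies 19 mm behind it; z points along the fingers, y is the line along which they close (so a half turn about z gives the same grasp; the last joint's range is limited). The gripper opens to 87 mm and grips with 3 to 60 N. Pads are 19 mm wide; open, the fingers measure 117 mm over their backs; the gripper's body (75 mm by 190 mm) begins 51 mm behind the grasp point.
Start: joints at [-63.363, 18.392, -4.016, 83.108, 1.295, 78.541, -3.26], TCP at [0.283, 0.585, 0.188] pointing down, gripper open.
Joint ranges: [-163.93, 163.93], [-17.29, 119.83], [-79.2, 71.16], [3.27, 140.29], [-89.18, 269.18], [5.43, 117.66], [-154.24, 154.24]. Speed limits (degrees/s): [147.25, 147.25, 180, 180, 180, 180, 180].

## Interface

Orientations are given as [roll, pitch, yaw] about the fixed x, y, z axes, in that order (R = Rz(yaw) Ry(pitch) Rx(roll)).
In Python, from cell import env gives the robot as it stands. The module is installed in compiled form; this text tells all that it offers.
- The arm moves only by the tool step_arm, never from a script. Its argument "rows" is a list of rows, each an object with "angular": the turn, a rotation vector about the tool's x, y, z in units of pi rad (1.0 is pi rad), a list of three; "slide": the shift along the tool's x, y, z in units of 500 mm (1.0 is 500 mm), a list of three; "jaw": the opening, from 0 (shut) to 1 (fully open). A call has 1 to 10 rows; each row shifts and turns the commanded pose from where the row before left it, along the tool's axes as they then stand; what a row does not reach is not made up. A row lasts 1/8 s, in which the tool goes at most 62.5 mm and 10.7 degrees, less where a joint would pass 70% of its speed; a pose out of reach is approached as far as the arm can. A call with a number of a shift or a turn outside -1 to 1 is refused whole. A call with a gripper value outside its range is refused whole. The fingers move at their own pace and stop on an object; "newtons" is the grip in N (left out, the last holds). Time passes only in rows, so rows that do not move let the fingers close. It gives the time, the measured TCP pose, the force, the opening and the grip force at its end, in the units of the state.
- env.get_obs(): the state, without advancing time (a new reading comes with each control period).
- env.read_camera(name): name is "side" or "top" or "wrist"; returns the picture (480x640x3 uint8, red, green, blue); there is no depth.
- env.camera_info(name): a dict with "fx", "fy", "cx", "cy" (pixels), "k1" (the pictures are not rectified: a ray, as slopes to the right and down, at radius r is drawn at 1 + k1 r^2 times it, then the intrinsics apply), "R" (3x3) and "t" (3): a world point X has camera coordinates R X + t. Camera axes: x right, y down, z forward; pixel columns grow to the right and rows downward; lengths in m; the calibration is good to about 2 mm. A picture is of the moment at which its call begins: read the wrist's pose just before it. camera_info takes no time and is no camera call; for the wrist camera it gives the pose at the moment of the call.
- env.sign_off(): hands the job in; it is judged then, once.
The state is a dict: "time_s": time; "qpos": joint angles; "joint_velocities": joint speeds; "effort": joint torques, N m; "tool_pos": TCP position; "tool_rot": TCP orientation; "force": force on the tool from outside, world axes, zero at the start; "wrist_torque": the same for the moment, N m; "grip_width": finger opening in m; "grasp_force": force on a finger pad.
Only numpy, scipy, OpenCV 4.12 (cv2) and the standard library are available. Lean on these libraries where they do the work, as an engineer would, in place of code of your own. Each camera call takes 0.05 s, during which the arm holds its last target. There are 200 camera calls.

## Working session

There is one attempt and no reset: what is moved stays moved. The work goes in short steps, Python scripts to look and compute and a tool call to move; the robot and the scene stay as the last step left them, time stands still between calls to the robot, and variables do not carry over. Pictures are saved under pics/ and viewed, at most 14 in all, crops included, and the job is handed in when it is done.

Besides the shell and the picture viewer there is one more tool, called after ">>>" as name(argument=value, ...) on one line, values as JSON. step_arm: Moves the arm, as the interface text tells. Shifts and turns lie within -1 to 1; 1 stands for 500 mm of shift or pi rad of turn. Its arguments: {"type":"object","properties":{"rows":{"type":"array"},"newtons":{"type":"number"}},"required":["rows"]}

```bash
mkdir -p pics; cat > h.py <<'E'
import numpy as np, cv2
from cell import env
def snap(c,n):
    i=env.camera_info(c); im=env.read_camera(c); cv2.imwrite(f'pics/{n}.png',im[:,:,::-1]); np.save(f'pics/{n}.npy',im); import pickle; pickle.dump(i,open(f'pics/{n}.pkl','wb')); return im,i
def load(n):
    import pickle; return np.load(f'pics/{n}.npy'),pickle.load(open(f'pics/{n}.pkl','rb'))
def ray(i,u,v):
    d=np.array([(u-i['cx'])/i['fx'],(v-i['cy'])/i['fy']]); s=d.copy()
    for _ in range(20): s=d/(1+i['k1']*(s@s))
    R=np.array(i['R']); return -R.T@np.array(i['t']), R.T@np.array([s[0],s[1],1.])
def onz(i,u,v,z):
    o,d=ray(i,u,v); return o+d*(z-o[2])/d[2]
def proj(i,X):
    c=np.array(i['R'])@np.array(X)+np.array(i['t']); s=c[:2]/c[2]; s=s*(1+i['k1']*(s@s)); return s[0]*i['fx']+i['cx'],s[1]*i['fy']+i['cy']
E
python3 - <<'E'
from h import *
for c in ['top','side','wrist']:
    im,i=snap(c,c+'0'); print(c,i)
print(env.get_obs())
E
```

```text
top {'fx': 457.99631830798785, 'fy': 457.99631830798785, 'cx': 311.38308445584494, 'cy': 249.07594561809228, 'k1': -0.06393928954638246, 'R': array([[ 1.68220571e-02, -9.99856104e-01,  2.18835053e-03],
       [-9.96716698e-01, -1.69425271e-02, -7.91755936e-02],
       [ 7.92012768e-02, -8.49269165e-04, -9.96858283e-01]]), 't': array([0.03842999, 0.6291105 , 1.29725385])}
side {'fx': 500.39766424141527, 'fy': 500.39766424141527, 'cx': 320.29800568536575, 'cy': 240.85160965129563, 'k1': -0.05461356615303149, 'R': array([[ 0.91896939, -0.39411021, -0.01313049],
       [-0.26566097, -0.59416258, -0.75920687],
       [ 0.29140953,  0.70117613, -0.65071693]]), 't': array([-0.57047358,  0.22134478,  1.05364025])}
wrist {'fx': 424.43416163319563, 'fy': 424.43416163319563, 'cx': 321.6190436615973, 'cy': 239.25867602436713, 'k1': -0.02203188633397007, 'R': array([[ 0.43524257,  0.90030902, -0.00275413],
       [ 0.86162333, -0.41564945,  0.2912744 ],
       [ 0.26109222, -0.12914804, -0.95663558]]), 't': array([-0.64882461, -0.03615995,  0.39199747])}
{'time_s': 0.15, 'qpos': array([-63.36253245,  18.4299971 ,  -4.01556527,  83.15945496,
         1.29600048,  78.54007537,  -3.26067467]), 'joint_velocities': array([ 0.0143213 , -0.11034216, -0.03078856, -0.18406225,  0.0376839 ,
       -0.08415905,  0.00208954]), 'effort': array([ 4.71890016e-04, -4.91796505e+01, -4.04400174e-01, -3.12874889e+01,
       -6.39849901e-02,  4.05799365e-02,  1.19359202e-04]), 'tool_pos': array([0.28304911, 0.58461359, 0.18679961]), 'tool_rot': array([-1.79915745e+02,  6.01145578e-03,  1.54171501e+02]), 'force': array([ 0.23093652, -0.18782357,  0.17648215]), 'wrist_torque': array([0.03198942, 0.00841334, 0.07194964]), 'grasp_force': 0.0, 'grip_width': 0.08733402126944385}
```

View pics/top0.png

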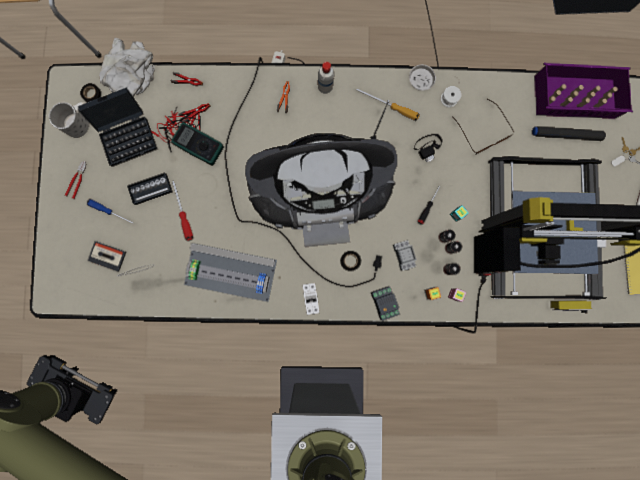

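View pics/side0.png

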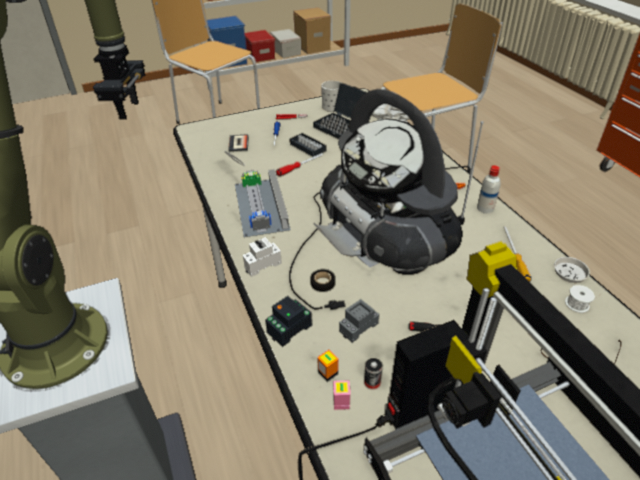

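The top view shows the rail at (230,272), with blue feed at (263,283) and green earth at (193,269). The breaker is at (311,298), the supply at (386,303), the socket at (404,256), the tape at (350,260) and the near battery at (452,268).

Possible relays are the orange block at (433,294), pink at (457,294) and turquoise at (459,213). I choose the orange one and will check it in a close crop.

```bash
python3 - <<'E'
from h import *
im,i=load('top0')
a=cv2.resize(im[235:325,290:480],None,fx=4,fy=4,interpolation=cv2.INTER_CUBIC)
b=cv2.resize(im[235:310,175:290],None,fx=2.08*2,fy=4,interpolation=cv2.INTER_CUBIC)[:240]
c=np.zeros((600,760,3),np.uint8); c[:360]=a; c[360:600,:b.shape[1]]=b
cv2.imwrite('pics/c1.png',c[:,:,::-1])
E
```

```text
(no output)
```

View pics/c1.png

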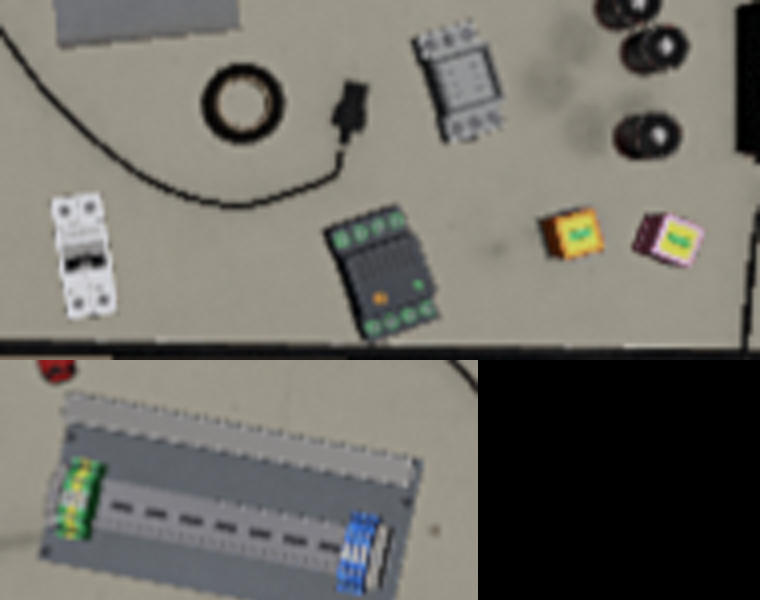

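The crop shows the orange-sided block at top-view pixel (433,294) is the relay, with the pink look-alike to its right. Next come rough positions and the rail axis.

```bash
python3 - <<'E'
from h import *
im,i=load('top0')
def full(c): return 290+c[0]/4,235+c[1]/4
def full2(c): return 175+c[0]/4.16,235+(c[1]-360)/4
P={'breaker':(full((84,256)),.07),'supplyTL':(full((328,232)),.044),'supplyTR':(full((402,207)),.044),'supplyBR':(full((438,312)),.044),'supplyBL':(full((372,335)),.044),
'sockTL':(full((420,37)),.032),'sockTR':(full((473,25)),.032),'sockBR':(full((503,122)),.032),'sockBL':(full((450,140)),.032),'relay':(full((580,233)),.052),'pink':(full((677,240)),.052),'battery':(full((657,133)),.062),'tape':(full((243,103)),.019),
'brTL':(full((54,198)),.044),'brTR':(full((100,194)),.044),'brBR':(full((115,312)),.044),'brBL':(full((70,316)),.044)}
for k,(p,z) in P.items(): print(k,onz(i,*p,z).round(4))
hsv=cv2.cvtColor(im,cv2.COLOR_RGB2HSV)
for n,lo,hi in [('feed',(100,120,80),(125,255,255)),('earth',(40,80,60),(85,255,255))]:
    m=cv2.inRange(hsv,lo,hi); m[:,:180]=0;m[:,290:]=0;m[:240]=0;m[310:]=0
    v,u=np.nonzero(m); print(n,len(u),u.mean(),v.mean(),onz(i,u.mean(),v.mean(),.048).round(4))
for k,p in {'tl':(65,395),'tr':(420,460)}.items(): print(k,onz(i,*full2(p),.04).round(4))
# camera in tool frame
from scipy.spatial.transform import Rotation as Ro
w,wi=load('wrist0'); s=env.get_obs(); Rt=Ro.from_euler('xyz',s['tool_rot'],degrees=True).as_matrix()
R=np.array(wi['R']); print(Rt.T@(-R.T@wi['t']-s['tool_pos']), Rt.T@R.T, Rt)
E
```

```text
breaker [0.4863 0.0478 0.07  ]
supplyTL [ 0.5051 -0.1245  0.044 ]
supplyTR [ 0.5236 -0.1769  0.044 ]
supplyBR [ 0.4499 -0.2029  0.044 ]
supplyBL [ 0.4332 -0.1562  0.044 ]
sockTL [ 0.6458 -0.1916  0.032 ]
sockTR [ 0.6552 -0.23    0.032 ]
sockBR [ 0.5856 -0.2517  0.032 ]
sockBL [ 0.572  -0.2134  0.032 ]
relay [ 0.5071 -0.3019  0.052 ]
pink [ 0.5031 -0.3712  0.052 ]
battery [ 0.5781 -0.3541  0.062 ]
tape [ 0.5969 -0.0655  0.019 ]
brTL [0.526  0.0697 0.044 ]
brTR [0.5293 0.0372 0.044 ]
brBR [0.4466 0.0253 0.044 ]
brBL [0.4432 0.0569 0.044 ]
feed 84 260.1904761904762 282.48809523809524 [0.5295 0.192  0.048 ]
earth 79 193.56962025316454 269.7974683544304 [0.5619 0.3823 0.048 ]
tl [0.6366 0.3956 0.04  ]
tr [0.5942 0.1495 0.04  ]
[ 7.99496802e-02  2.53404600e-05 -1.96953291e-01] [[ 4.83122124e-04 -9.56669267e-01 -2.91176372e-01]
 [ 9.99999060e-01  8.35928070e-04 -1.08726207e-03]
 [ 1.28355271e-03 -2.91175573e-01  9.56668771e-01]] [[-9.00102169e-01  4.35678537e-01 -5.46238422e-04]
 [ 4.35678867e-01  9.00101133e-01 -1.36933420e-03]
 [-1.04919696e-04 -1.47052522e-03 -9.99998913e-01]]
```

```bash
cat >> h.py <<'E'
def plan(p,yaw,jaw=1.0,pos=None,yaw0=None):
    "print rows (slide/500mm, turn/pi) from the present (or given) pose to p,yaw with the tool straight down"
    from scipy.spatial.transform import Rotation as Ro
    s=env.get_obs(); r=s['tool_rot']
    pos=s['tool_pos'] if pos is None else np.array(pos); yaw0=r[2] if yaw0 is None else yaw0
    d=np.array(p)-pos; dy=(yaw-yaw0+180)%360-180
    n=max(1,int(np.ceil(max(np.linalg.norm(d)/.060,abs(dy)/10.4)-.01)))
    print('pose',pos.round(4),r.round(2),'n',n)
    rows=[]
    for k in range(n):
        t=np.radians(yaw0+dy*k/n); x,y,z=d/n
        sl=np.array([x*np.cos(t)+y*np.sin(t), x*np.sin(t)-y*np.cos(t), -z])/.5
        rows.append(sl)
        print([round(float(a),4) for a in sl],'turn z',round(-dy/n/180,4))
E
python3 -c "
from h import *
plan((.53,.20,.25),80.3)"
```

```text
pose [0.283  0.5846 0.1868] [-1.7992e+02  1.0000e-02  1.5417e+02] n 8
[-0.0975, -0.0597, -0.0158] turn z 0.0513
[-0.1058, -0.0432, -0.0158] turn z 0.0513
[-0.1113, -0.0257, -0.0158] turn z 0.0513
[-0.114, -0.0075, -0.0158] turn z 0.0513
[-0.1137, 0.0109, -0.0158] turn z 0.0513
[-0.1105, 0.029, -0.0158] turn z 0.0513
[-0.1044, 0.0464, -0.0158] turn z 0.0513
[-0.0956, 0.0625, -0.0158] turn z 0.0513
```

>>> step_arm(rows=[{"slide": [-0.0975, -0.06, -0.016], "angular": [0, 0, 0.0513], "jaw": 1}, {"slide": [-0.106, -0.043, -0.016], "angular": [0, 0, 0.0513], "jaw": 1}, {"slide": [-0.111, -0.026, -0.016], "angular": [0, 0, 0.0513], "jaw": 1}, {"slide": [-0.114, -0.0075, -0.016], "angular": [0, 0, 0.0513], "jaw": 1}, {"slide": [-0.114, 0.011, -0.016], "angular": [0, 0, 0.0513], "jaw": 1}, {"slide": [-0.11, 0.029, -0.016], "angular": [0, 0, 0.0513], "jaw": 1}, {"slide": [-0.104, 0.046, -0.016], "angular": [0, 0, 0.0513], "jaw": 1}, {"slide": [-0.0956, 0.0625, -0.016], "angular": [0, 0, 0.0513], "jaw": 1}, {"slide": [0, 0, 0], "angular": [0, 0, 0], "jaw": 1}, {"slide": [0, 0, 0], "angular": [0, 0, 0], "jaw": 1}])

```text
time_s: 1.4
tool_pos: [0.5293, 0.2014, 0.2513]
tool_rot: [-179.9, -0.0, 80.4]
force: [-0.7, 0.4, -0.0]
grip_width: 0.0869
grasp_force: 0.0
```

```bash
python3 - <<'E'
from h import *
snap('wrist','w1'); s=env.get_obs(); print(s['tool_pos'],s['tool_rot'],s['qpos'])
plan((.52,-.22,.25),80.3)
E
```

```text
[0.52891945 0.20224908 0.25116311] [-1.79929681e+02 -1.70623244e-02  8.04556333e+01] [-40.55750701   6.73072131  18.72754046  90.31142184  -2.22273134
  83.36722497 -31.23567089]
pose [0.5289 0.2022 0.2512] [-1.7993e+02 -2.0000e-02  8.0460e+01] n 8
[-0.1045, 0.0153, 0.0003] turn z 0.0001
[-0.1045, 0.0153, 0.0003] turn z 0.0001
[-0.1045, 0.0154, 0.0003] turn z 0.0001
[-0.1045, 0.0154, 0.0003] turn z 0.0001
[-0.1044, 0.0154, 0.0003] turn z 0.0001
[-0.1044, 0.0155, 0.0003] turn z 0.0001
[-0.1044, 0.0155, 0.0003] turn z 0.0001
[-0.1044, 0.0156, 0.0003] turn z 0.0001
```

View pics/w1.png

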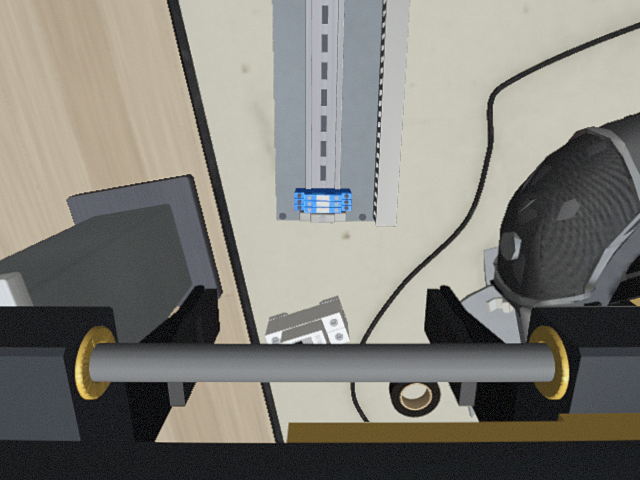

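The wrist view shows the blue feed at pixel (323,201) with the rail running up from it, and the breaker part hidden behind the gripper at (310,320). I'll measure the feed and rail while moving on to the other parts.

>>> step_arm(rows=[{"slide": [-0.115, 0.015, 0], "angular": [0, 0, 0], "jaw": 1}, {"slide": [-0.115, 0.015, 0], "angular": [0, 0, 0], "jaw": 1}, {"slide": [-0.115, 0.015, 0], "angular": [0, 0, 0], "jaw": 1}, {"slide": [-0.115, 0.015, 0], "angular": [0, 0, 0], "jaw": 1}, {"slide": [0, 0, 0], "angular": [0, 0, 0], "jaw": 1}, {"slide": [0, 0, 0], "angular": [0, 0, 0], "jaw": 1}])

```text
time_s: 2.2
tool_pos: [0.5206, -0.0287, 0.2514]
tool_rot: [-180.0, -0.1, 80.5]
force: [-0.8, 1.0, -0.3]
grip_width: 0.0871
grasp_force: 0.0
```

```bash
python3 - <<'E'
from h import *
snap('wrist','w2'); print(env.get_obs()['tool_pos'])
im,i=load('w1'); hsv=cv2.cvtColor(im,cv2.COLOR_RGB2HSV)
m=cv2.inRange(hsv,(100,120,80),(125,255,255)); m[:150]=0; m[260:]=0; m[:,:270]=0; m[:,380:]=0
v,u=np.nonzero(m); r=cv2.minAreaRect(np.c_[u,v].astype(np.float32)); print(r)
for p in cv2.boxPoints(r): print(p, onz(i,*p,.05).round(4))
# slots in rail: dark blobs
g=cv2.cvtColor(im,cv2.COLOR_RGB2GRAY)[:180,300:346]
_,b=cv2.threshold(g,90,255,cv2.THRESH_BINARY_INV)
n,l,st,ce=cv2.connectedComponentsWithStats(b)
pts=np.array([onz(i,c[0]+300,c[1],.018) for c,s in zip(ce[1:],st[1:]) if 30<s[4]<200]); print(pts.round(4))
f=cv2.fitLine(pts[:,:2].astype(np.float32),cv2.DIST_L2,0,.01,.01).ravel(); print(f, np.degrees(np.arctan2(f[0],f[1])))
E
```

```text
[ 0.52064181 -0.02817597  0.25136435]
((322.5, 200.0), (24.0, 57.0), 90.0)
[294. 188.] [0.5051 0.2149 0.05  ]
[351. 188.] [0.5583 0.2059 0.05  ]
[351. 212.] [0.5549 0.1828 0.05  ]
[294. 212.] [0.5008 0.192  0.05  ]
[]Traceback (most recent call last):
  File "<stdin>", line 12, in <module>
IndexError: too many indices for array: array is 1-dimensional, but 2 were indexed
```

View pics/w2.png

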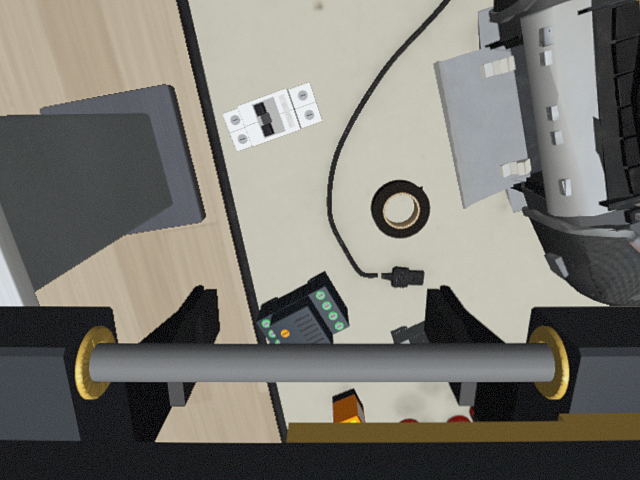

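```bash
python3 - <<'E'
from h import *
im,i=load('w1'); g=cv2.cvtColor(im,cv2.COLOR_RGB2GRAY)
sub=g[:185,312:336].astype(int); print(np.percentile(sub,[1,5,20,50,90]))
_,b=cv2.threshold(g[:180,312:336],115,255,cv2.THRESH_BINARY_INV)
n,l,st,ce=cv2.connectedComponentsWithStats(b)
pts=np.array([onz(i,c[0]+312,c[1],.018) for c,s in zip(ce[1:],st[1:]) if 30<s[4]<200]); print(pts.round(4))
f=cv2.fitLine(pts[:,:2].astype(np.float32),cv2.DIST_L2,0,.01,.01).ravel(); print(f, np.degrees(np.arctan2(f[0],f[1])))
# green earth not visible; feed column profile
hsv=cv2.cvtColor(im,cv2.COLOR_RGB2HSV); print('row:v,s at col 310,335');
for r in range(180,224,2): print(r, hsv[r,304].tolist(),hsv[r,340].tolist())
im,i=load('w2'); g=cv2.cvtColor(im,cv2.COLOR_RGB2GRAY); hsv=cv2.cvtColor(im,cv2.COLOR_RGB2HSV)
m=((g>205)&(hsv[:,:,1]<25)).astype(np.uint8)*255; m[170:]=0;m[:60]=0;m[:,:215]=0;m[:,335:]=0
m=cv2.morphologyEx(m,cv2.MORPH_CLOSE,np.ones((9,9)))
c=max(cv2.findContours(m,0,2)[0],key=cv2.contourArea); r=cv2.minAreaRect(c); print(r)
for p in cv2.boxPoints(r): print(p,onz(i,*p,.044).round(4))
cv2.imwrite('pics/c2.png',cv2.resize(np.vstack([im[60:170,210:340],cv2.cvtColor(m,cv2.COLOR_GRAY2RGB)[60:170,210:340]]),None,fx=2.7,fy=2.7)[:,:,::-1])
E
```

```text
[ 90.   95.  166.8 178.  182. ]
[[0.5594 0.3632 0.018 ]
 [0.5549 0.3393 0.018 ]
 [0.5509 0.3155 0.018 ]
 [0.5466 0.2913 0.018 ]
 [0.5419 0.268  0.018 ]
 [0.538  0.2443 0.018 ]
 [0.5339 0.2205 0.018 ]]
[0.17667356 0.9842695  0.5465124  0.2917235 ] 10.176064
row:v,s at col 310,335
180 [106, 24, 157] [108, 17, 150]
182 [105, 27, 152] [108, 22, 140]
184 [103, 26, 154] [106, 19, 144]
186 [102, 21, 157] [105, 19, 165]
188 [110, 169, 104] [110, 56, 141]
190 [109, 195, 107] [109, 213, 109]
192 [109, 201, 136] [111, 189, 116]
194 [104, 172, 205] [108, 200, 158]
196 [102, 150, 248] [104, 155, 247]
198 [102, 144, 241] [105, 154, 246]
200 [104, 180, 228] [105, 151, 233]
202 [102, 154, 245] [104, 157, 244]
204 [102, 148, 241] [104, 153, 247]
206 [103, 170, 219] [103, 146, 232]
208 [102, 159, 246] [105, 156, 245]
210 [102, 150, 245] [105, 154, 249]
212 [104, 105, 208] [106, 147, 241]
214 [38, 5, 193] [21, 9, 192]
216 [60, 1, 185] [40, 4, 195]
218 [60, 4, 186] [60, 3, 196]
220 [40, 4, 175] [42, 7, 193]
222 [28, 22, 200] [28, 18, 200]
((268.4123840332031, 117.25912475585938), (43.4868049621582, 99.70353698730469), 70.01689147949219)
[214.13135 113.86131] [0.4361 0.0635 0.044 ]
[307.8321    79.788315] [0.526  0.0782 0.044 ]
[322.69342 120.65694] [0.5333 0.041  0.044 ]
[228.99268 154.72993] [0.4412 0.0251 0.044 ]
```

View pics/c2.png

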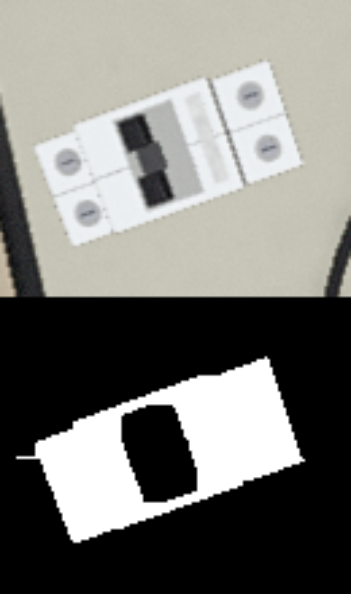

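```bash
python3 - <<'E'
from h import *
im,i=load('w1'); F=onz(i,322.7,203.5,.05); e=np.array([.1767,.9843,0]); print('feed',F.round(4))
q=np.array([.5465,.2917]); n=np.array([.9843,-.1767]); print('off axis mm',(F[:2]-q)@n*1e3)
im,i=load('w2')
for z,Q in [(.07,[(77,122),(208,77),(243,185),(113,233)]),(.044,[(35,147),(268,60),(302,163),(73,246)])]:
    P=np.array([onz(i,210+a/2.7,60+b/2.7,z) for a,b in Q]); c=P.mean(0); x=(P[1]+P[2]-P[0]-P[3])/2; y=(P[0]+P[1]-P[2]-P[3])/2
    print(c.round(4),np.linalg.norm(x),np.linalg.norm(y),'xdir deg',np.degrees(np.arctan2(x[1],x[0])))
E
```

```text
feed [0.5294 0.1956 0.05  ]
off axis mm 0.13743286204249608
[0.4885 0.0519 0.07  ] 0.044395577119009856 0.035136620866333665 xdir deg 9.199786689544114
[0.4882 0.0515 0.044 ] 0.08423086787984597 0.0349904998782061 xdir deg 9.755828135255536
```

```bash
python3 -c "
from h import *
plan((.4884,.0517,.11),99.6)
plan((.4884,.0517,.049),99.6,pos=(.4884,.0517,.11),yaw0=99.6)"
```

```text
pose [ 0.5206 -0.0282  0.2514] [-1.7996e+02 -4.0000e-02  8.0550e+01] n 3
[0.049, -0.0299, 0.0942] turn z -0.0353
[0.052, -0.0243, 0.0942] turn z -0.0353
[0.0544, -0.0184, 0.0942] turn z -0.0353
pose [0.4884 0.0517 0.11  ] [-1.7996e+02 -4.0000e-02  8.0550e+01] n 2
[0.0, 0.0, 0.061] turn z -0.0
[0.0, 0.0, 0.061] turn z -0.0
```

>>> step_arm(rows=[{"slide": [0.049, -0.03, 0.094], "angular": [0, 0, -0.0353], "jaw": 1}, {"slide": [0.052, -0.0243, 0.094], "angular": [0, 0, -0.0353], "jaw": 1}, {"slide": [0.0544, -0.0184, 0.094], "angular": [0, 0, -0.0353], "jaw": 1}, {"slide": [0, 0, 0.02], "angular": [0, 0, 0], "jaw": 1}, {"slide": [0, 0, 0.05], "angular": [0, 0, 0], "jaw": 1}, {"slide": [0, 0, 0.052], "angular": [0, 0, 0], "jaw": 1}, {"slide": [0, 0, 0], "angular": [0, 0, 0], "jaw": 1}, {"slide": [0, 0, 0], "angular": [0, 0, 0], "jaw": 1}])

```text
time_s: 3.25
tool_pos: [0.4901, 0.0494, 0.0511]
tool_rot: [179.9, 0.0, 99.4]
force: [0.4, 0.8, -0.7]
grip_width: 0.0871
grasp_force: 0.0
```

>>> step_arm(rows=[{"slide": [0, 0, 0], "angular": [0, 0, 0], "jaw": 0.4}, {"slide": [0, 0, 0], "angular": [0, 0, 0], "jaw": 0.4}, {"slide": [0, 0, 0], "angular": [0, 0, 0], "jaw": 0.4}, {"slide": [0, 0, 0], "angular": [0, 0, 0], "jaw": 0.4}], newtons=25)

```text
time_s: 3.75
tool_pos: [0.4889, 0.049, 0.0498]
tool_rot: [180.0, -0.0, 99.4]
force: [-0.8, -0.0, 1.0]
grip_width: 0.0548
grasp_force: 0.0
```

>>> step_arm(rows=[{"slide": [0, 0, 0], "angular": [0, 0, 0], "jaw": 0}, {"slide": [0, 0, 0], "angular": [0, 0, 0], "jaw": 0}, {"slide": [0, 0, 0], "angular": [0, 0, 0], "jaw": 0}, {"slide": [0, 0, 0], "angular": [0, 0, 0], "jaw": 0}], newtons=25)

```text
time_s: 4.25
tool_pos: [0.4888, 0.049, 0.0497]
tool_rot: [180.0, -0.0, 99.4]
force: [0.1, 0.6, 0.9]
grip_width: 0.0147
grasp_force: 0.0
```

```bash
python3 -c "
from h import *
s=env.get_obs(); print(s['grip_width'],s['grasp_force'],s['force'])
F=np.array([.5294,.1956]);e=np.array([.1767,.9843])
z=s['tool_pos'][2]
B=F+e*(.027+.005); print('target breaker',B)
p0=s['tool_pos']
plan((*p0[:2],.17),99.4)
plan((*B,.16),79.8,pos=(p0[0],p0[1],.17),yaw0=s['tool_rot'][2])"
```

```text
0.014729578586627327 0.0 [0.12161241 0.57103199 0.90744376]
target breaker [0.5350544 0.2270976]
pose [0.4888 0.049  0.0497] [180.    -0.    99.36] n 2
[0.0, 0.0, -0.1203] turn z -0.0001
[0.0, 0.0, -0.1203] turn z -0.0001
pose [0.4888 0.049  0.17  ] [180.    -0.    99.36] n 4
[0.0841, 0.0373, 0.005] turn z 0.0272
[0.087, 0.03, 0.005] turn z 0.0272
[0.0892, 0.0225, 0.005] turn z 0.0272
[0.0908, 0.0148, 0.005] turn z 0.0272
```

```bash
python3 - <<'E'
from h import *
a,_=snap('wrist','w3'); b,i=snap('side','s3')
u,v=map(int,proj(i,(.488,.05,.05))); print(u,v)
c=cv2.resize(b[v-60:v+60,u-80:u+80],None,fx=3,fy=3)
o=np.zeros((600,800,3),np.uint8); o[:360,:480]=c; o[360:,:320]=cv2.resize(a,(320,240)); cv2.imwrite('pics/c3.png',o[:,:,::-1])
E
```

```text
260 250
```

View pics/c3.png

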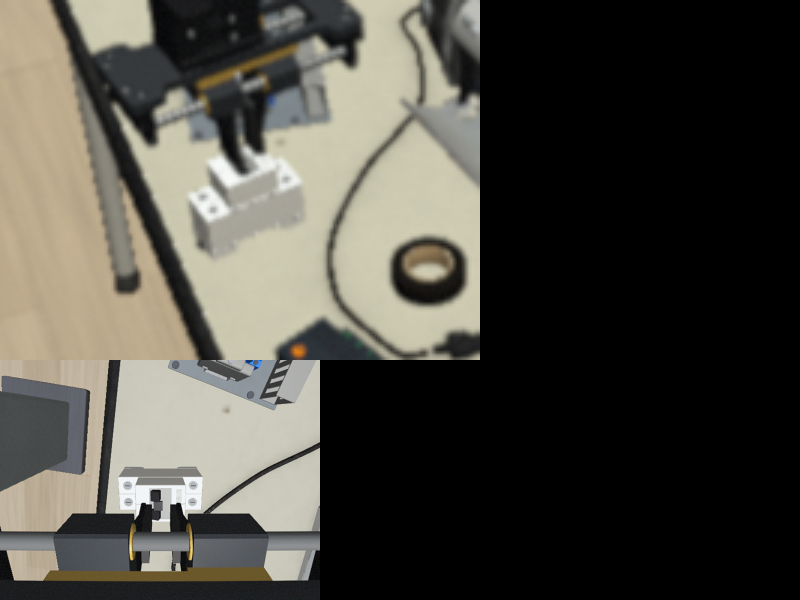

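```bash
python3 - <<'E'
from h import *
a,i=load('w3'); s=env.get_obs(); print(s['tool_pos'])
print('tcp px',proj(i,s['tool_pos']))
g=cv2.cvtColor(a,cv2.COLOR_RGB2GRAY); m=(g>205).astype(np.uint8)*255; m[:200]=0;m[330:]=0;m[:,:220]=0;m[:,420:]=0
c=max(cv2.findContours(m,0,2)[0],key=cv2.contourArea); print(cv2.boundingRect(c))
for z in (.044,.07): print([onz(i,*p,z).round(4) for p in [(238,240),(402,240),(238,300)]])
b,j=load('s3'); x0,y0=180,190
for n,p in {'tips':(247,168),'BRbot':(300,218),'BLbot':(197,243),'midbot':(212,255)}.items():
    P=(x0+p[0]/3,y0+p[1]/3); print(n,P,[onz(j,*P,z).round(4) for z in (0,.05,.07)])
cv2.imwrite('pics/c4.png',np.hstack([cv2.resize(a[190:430,180:460],(400,343)),cv2.resize(b[215:275,225:295],(400,343),interpolation=cv2.INTER_CUBIC)])[:,:,::-1])
E
```

```text
[0.48878054 0.04900579 0.04964821]
tcp px (np.float64(321.2702339742137), np.float64(277.39074255295856))
(236, 234, 170, 84)
[array([0.4448, 0.0598, 0.044 ]), array([0.5257, 0.0732, 0.044 ]), array([0.4483, 0.0271, 0.044 ])]
[array([0.4488, 0.0685, 0.07  ]), array([0.5193, 0.0802, 0.07  ]), array([0.4518, 0.04  , 0.07  ])]
tips (262.3333333333333, 246.0) [array([0.5106, 0.1219, 0.    ]), array([0.4967, 0.0655, 0.05  ]), array([0.4912, 0.043 , 0.07  ])]
BRbot (280.0, 262.6666666666667) [array([0.531 , 0.0441, 0.    ]), array([ 0.516 , -0.0077,  0.05  ]), array([ 0.5099, -0.0284,  0.07  ])]
BLbot (245.66666666666669, 271.0) [array([0.4443, 0.0502, 0.    ]), array([ 0.4343, -0.002 ,  0.05  ]), array([ 0.4304, -0.0228,  0.07  ])]
midbot (250.66666666666669, 275.0) [array([0.4514, 0.0319, 0.    ]), array([ 0.441 , -0.0192,  0.05  ]), array([ 0.4368, -0.0396,  0.07  ])]
```

View pics/c4.png

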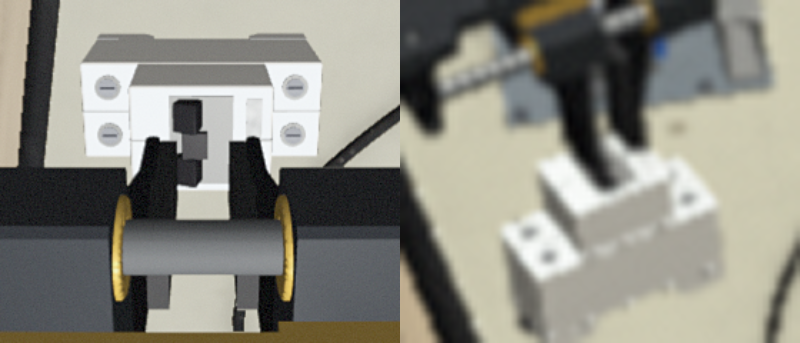

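>>> step_arm(rows=[{"slide": [0, 0, -0.02], "angular": [0, 0, 0], "jaw": 1}, {"slide": [0, 0, 0], "angular": [0, 0, 0], "jaw": 1}, {"slide": [0, 0, 0], "angular": [0, 0, 0], "jaw": 1}, {"slide": [0, 0, 0], "angular": [0, 0, 0], "jaw": 1}, {"slide": [0, 0, 0], "angular": [0, 0, 0], "jaw": 1}, {"slide": [0, 0, 0], "angular": [0, 0, 0], "jaw": 1}, {"slide": [0, 0, 0], "angular": [0, 0, 0], "jaw": 1}, {"slide": [0, 0, 0], "angular": [0, 0, 0], "jaw": 1}])

```text
time_s: 5.35
tool_pos: [0.4888, 0.049, 0.0596]
tool_rot: [180.0, -0.0, 99.4]
force: [-0.1, -0.0, 0.2]
grip_width: 0.079
grasp_force: 0.0
```

```bash
python3 - <<'E'
from h import *
a,i=snap('wrist','w4'); b,j=snap('side','s4'); s=env.get_obs(); print(s['tool_pos'],s['tool_rot'],s['grip_width'])
t=np.radians(s['tool_rot'][2]); x=np.array([np.cos(t),np.sin(t),0]); y=np.array([np.sin(t),-np.cos(t),0]); 
for n,im,k in (('wrist',a,i),('side',b,j)):
    o=im.copy()
    for sg in (-1,1):
        for h,c in ((0,(255,0,0)),(.019,(0,255,0)),(.038,(0,0,255))):
            p=s['tool_pos']+sg*.0435*y+np.array([0,0,h]); cv2.circle(o,tuple(int(v) for v in np.round(proj(k,p))),1,c,-1)
    if n=='wrist': A=cv2.resize(o[200:440,120:520],(800,480))
    else: B=cv2.resize(o[205:285,210:310],(150*3//4*4,360),interpolation=cv2.INTER_CUBIC)
cv2.imwrite('pics/c5.png',A[:,:,::-1]); cv2.imwrite('pics/c6.png',cv2.resize(B,(600,480))[:,:,::-1])
E
```

```text
[0.4888127  0.04899037 0.05966318] [ 1.79996699e+02 -8.35782418e-04  9.93641936e+01] 0.08392031777753203
```

View pics/c5.png

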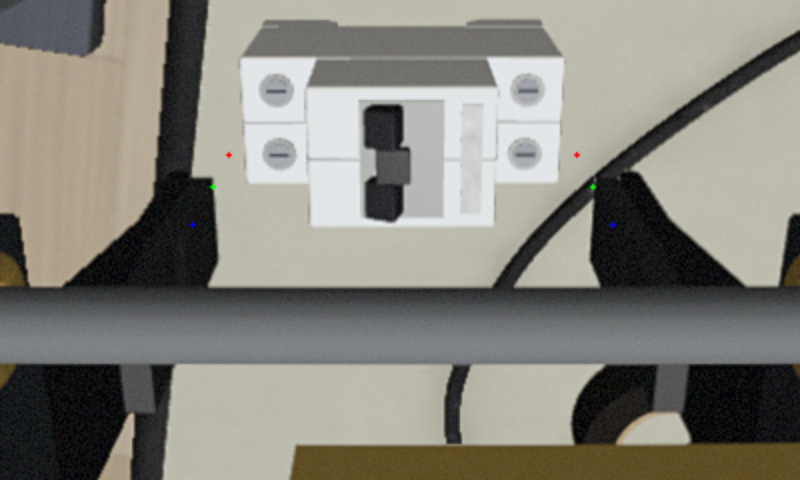

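View pics/c6.png

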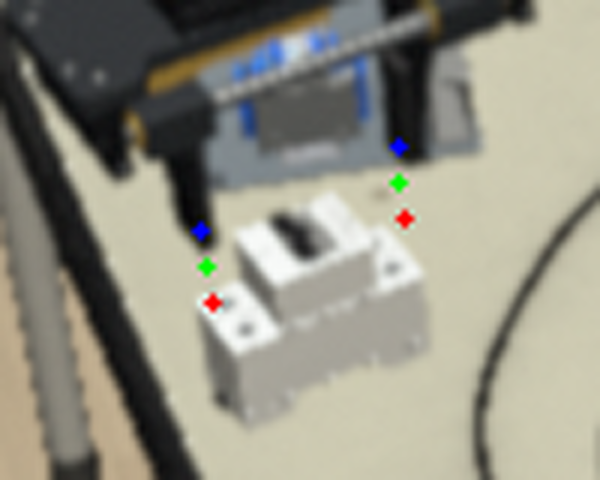

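The fingertips sit about 30 mm above the reported TCP. The tip estimates I drew fall at the blue marks, both in the wrist view near (195,225) and in the side view near (200,240). I'll go lower, keep the fingers outside the shoulders, and check the grip by its 45 mm width.

>>> step_arm(rows=[{"slide": [0.005, 0, 0.02], "angular": [0, 0, 0], "jaw": 1}, {"slide": [0, 0, 0.024], "angular": [0, 0, 0], "jaw": 1}, {"slide": [0, 0, 0.024], "angular": [0, 0, 0], "jaw": 1}, {"slide": [0, 0, 0], "angular": [0, 0, 0], "jaw": 0.3}, {"slide": [0, 0, 0], "angular": [0, 0, 0], "jaw": 0.3}, {"slide": [0, 0, 0], "angular": [0, 0, 0], "jaw": 0.3}, {"slide": [0, 0, 0], "angular": [0, 0, 0], "jaw": 0.3}, {"slide": [0, 0, 0], "angular": [0, 0, 0], "jaw": 0.3}, {"slide": [0, 0, 0], "angular": [0, 0, 0], "jaw": 0.3}, {"slide": [0, 0, 0], "angular": [0, 0, 0], "jaw": 0.3}], newtons=25)

```text
time_s: 6.7
tool_pos: [0.4884, 0.0515, 0.0259]
tool_rot: [180.0, -0.0, 99.4]
force: [-1.7, 0.3, 2.5]
grip_width: 0.0449
grasp_force: 25.0
```

```bash
python3 - <<'E'
from h import *
s=env.get_obs(); print(s['tool_pos'],s['tool_rot'],s['grip_width'],s['grasp_force'],s['force'])
from scipy.optimize import least_squares
# tip height estimates: w4 near-edge of tips (px in full image) with x=+9.5mm; s4 tip pixel
a,i=load('w4'); b,j=load('s4')
p=np.array([.4888,.049,.0597]); t=np.radians(99.4); x=np.array([np.cos(t),np.sin(t),0]); y=np.array([np.sin(t),-np.cos(t),0])
for h in (.02,.025,.03,.035,.04): print(h,[np.round(proj(i,p+.0095*x+k*.0425*y+[0,0,h]),1) for k in (-1,1)],[np.round(proj(j,p+k*.0455*y+[0,0,h]),1) for k in (-1,1)])
print('obs', (120+213/2,200+178/2),(120+597/2,200+178/2),'side',(210+203/6,205+245/6),(210+410/6,205+158/6))
E
```

```text
[0.48841596 0.05150186 0.02585678] [ 1.79993942e+02 -8.18804274e-03  9.93637820e+01] 0.044850364275215465 25.00012904405594 [-1.72562663  0.31034589  2.46457863]
0.02 [array([226.4, 274.6]), array([416.1, 274.6])] [array([242.8, 248.7]), array([277.1, 234.8])]
0.025 [array([223.9, 278.8]), array([418.5, 278.8])] [array([242.5, 247.1]), array([277. , 233.2])]
0.03 [array([221.4, 283.3]), array([421.1, 283.3])] [array([242.3, 245.4]), array([276.8, 231.6])]
0.035 [array([218.6, 288. ]), array([423.8, 288. ])] [array([242. , 243.8]), array([276.7, 230. ])]
0.04 [array([215.8, 293. ]), array([426.6, 293. ])] [array([241.8, 242.2]), array([276.5, 228.3])]
obs (226.5, 289.0) (418.5, 289.0) side (243.83333333333334, 245.83333333333334) (278.3333333333333, 231.33333333333334)
```

```bash
python3 -c "
from h import *
plan((.4884,.0515,.13),99.4)
plan((.5351,.2271,.13),79.8,pos=(.4884,.0515,.13),yaw0=99.4)
plan((.5351,.2271,.06),79.8,pos=(.5351,.2271,.13),yaw0=79.8)"
```

```text
pose [0.4884 0.0515 0.0259] [ 1.7999e+02 -1.0000e-02  9.9360e+01] n 2
[0.0, -0.0, -0.1041] turn z -0.0001
[0.0, -0.0, -0.1041] turn z -0.0001
pose [0.4884 0.0515 0.13  ] [ 1.7999e+02 -1.0000e-02  9.9360e+01] n 4
[0.0828, 0.0374, -0.0] turn z 0.0272
[0.0857, 0.0302, -0.0] turn z 0.0272
[0.088, 0.0227, -0.0] turn z 0.0272
[0.0896, 0.0151, -0.0] turn z 0.0272
pose [0.5351 0.2271 0.13  ] [ 1.7999e+02 -1.0000e-02  9.9360e+01] n 2
[0.0, 0.0, 0.07] turn z -0.0
[0.0, 0.0, 0.07] turn z -0.0
```

>>> step_arm(rows=[{"slide": [0, 0, -0.104], "angular": [0, 0, 0], "jaw": 0.3}, {"slide": [0, 0, -0.104], "angular": [0, 0, 0], "jaw": 0.3}, {"slide": [0.083, 0.0374, 0], "angular": [0, 0, 0.0272], "jaw": 0.3}, {"slide": [0.0857, 0.0302, 0], "angular": [0, 0, 0.0272], "jaw": 0.3}, {"slide": [0.088, 0.0227, 0], "angular": [0, 0, 0.0272], "jaw": 0.3}, {"slide": [0.0896, 0.0151, 0], "angular": [0, 0, 0.0272], "jaw": 0.3}, {"slide": [0, 0, 0], "angular": [0, 0, 0], "jaw": 0.3}, {"slide": [0, 0, 0.04], "angular": [0, 0, 0], "jaw": 0.3}, {"slide": [0, 0, 0], "angular": [0, 0, 0], "jaw": 0.3}, {"slide": [0, 0, 0], "angular": [0, 0, 0], "jaw": 0.3}])

```text
time_s: 7.95
tool_pos: [0.5353, 0.2265, 0.1099]
tool_rot: [180.0, 0.0, 79.7]
force: [0.2, 0.6, -1.2]
grip_width: 0.0448
grasp_force: 25.0
```

```bash
python3 -c "
from h import *
s=env.get_obs(); print(s['tool_pos'],s['tool_rot'],s['grip_width'],s['force'])
plan((.5351,.2271,.055),79.8)"
```

```text
[0.53525198 0.22648843 0.10990965] [1.79997065e+02 5.66242560e-03 7.97361709e+01] 0.04480582251593515 [ 0.16373965  0.58941601 -1.24866043]
pose [0.5353 0.2265 0.1099] [1.800e+02 1.000e-02 7.974e+01] n 1
[0.0011, -0.0005, 0.1098] turn z -0.0004
```

>>> step_arm(rows=[{"slide": [0.001, 0, 0.06], "angular": [0, 0, 0], "jaw": 0.3}, {"slide": [0, 0, 0.06], "angular": [0, 0, 0], "jaw": 0.3}, {"slide": [0, 0, 0.008], "angular": [0, 0, 0], "jaw": 0.3}, {"slide": [0, 0, 0.006], "angular": [0, 0, 0], "jaw": 0.3}, {"slide": [0, 0, 0], "angular": [0, 0, 0], "jaw": 0.3}])

```text
time_s: 8.57
tool_pos: [0.5362, 0.228, 0.044]
tool_rot: [179.9, -0.1, 79.8]
force: [0.4, -1.0, -2.2]
grip_width: 0.0445
grasp_force: 25.0
```

>>> step_arm(rows=[{"slide": [0, 0, 0.006], "angular": [0, 0, 0], "jaw": 0.3}, {"slide": [0, 0, 0.005], "angular": [0, 0, 0], "jaw": 0.3}, {"slide": [0, 0, 0.003], "angular": [0, 0, 0], "jaw": 0.3}, {"slide": [0, 0, 0], "angular": [0, 0, 0], "jaw": 0.3}])

```text
time_s: 9.07
tool_pos: [0.5353, 0.2277, 0.0359]
tool_rot: [180.0, -0.0, 79.8]
force: [-0.8, 0.2, 0.1]
grip_width: 0.0447
grasp_force: 25.0
```

>>> step_arm(rows=[{"slide": [-0.004, 0, 0], "angular": [0, 0, 0], "jaw": 0.3}, {"slide": [-0.004, 0, 0], "angular": [0, 0, 0], "jaw": 0.3}, {"slide": [0, 0, 0], "angular": [0, 0, 0], "jaw": 0.3}, {"slide": [0, 0, 0], "angular": [0, 0, 0], "jaw": 0.3}])

```text
time_s: 9.57
tool_pos: [0.5348, 0.2236, 0.0359]
tool_rot: [180.0, -0.0, 79.8]
force: [0.1, -0.5, 0.5]
grip_width: 0.0445
grasp_force: 25.0
```

>>> step_arm(rows=[{"slide": [-0.003, 0, 0], "angular": [0, 0, 0], "jaw": 0.3}, {"slide": [0, 0, 0], "angular": [0, 0, 0], "jaw": 0.3}, {"slide": [0, 0, 0], "angular": [0, 0, 0], "jaw": 0.3}])

```text
time_s: 9.95
tool_pos: [0.5345, 0.2226, 0.0359]
tool_rot: [180.0, -0.0, 79.8]
force: [0.6, 1.7, 1.6]
grip_width: 0.0445
grasp_force: 25.0
```

>>> step_arm(rows=[{"slide": [0, 0, 0], "angular": [0, 0, 0], "jaw": 1}, {"slide": [0, 0, 0], "angular": [0, 0, 0], "jaw": 1}, {"slide": [0, 0, 0], "angular": [0, 0, 0], "jaw": 1}, {"slide": [0, 0, -0.05], "angular": [0, 0, 0], "jaw": 1}, {"slide": [0, 0, -0.11], "angular": [0, 0, 0], "jaw": 1}, {"slide": [0, 0, -0.11], "angular": [0, 0, 0], "jaw": 1}, {"slide": [-0.1, 0, -0.06], "angular": [0, 0, 0], "jaw": 1}, {"slide": [-0.115, 0.015, -0.04], "angular": [0, 0, 0], "jaw": 1}, {"slide": [-0.115, 0.015, -0.04], "angular": [0, 0, 0], "jaw": 1}, {"slide": [-0.115, 0.015, -0.01], "angular": [0, 0, 0], "jaw": 1}])

```text
time_s: 11.2
tool_pos: [0.5173, -0.0028, 0.2473]
tool_rot: [179.8, -0.1, 79.8]
force: [1.9, 0.6, 0.6]
grip_width: 0.0873
grasp_force: 0.0
```

>>> step_arm(rows=[{"slide": [-0.115, 0.02, 0], "angular": [0, 0, 0], "jaw": 1}, {"slide": [-0.115, 0.02, 0], "angular": [0, 0, 0], "jaw": 1}, {"slide": [-0.11, 0.02, 0], "angular": [0, 0, 0], "jaw": 1}, {"slide": [0, 0, 0], "angular": [0, 0, 0], "jaw": 1}, {"slide": [0, 0, 0], "angular": [0, 0, 0], "jaw": 1}, {"slide": [0, 0, 0], "angular": [0, 0, 0], "jaw": 1}])

```text
time_s: 11.95
tool_pos: [0.5166, -0.1715, 0.2454]
tool_rot: [-180.0, -0.0, 79.9]
force: [-0.1, -0.3, 0.1]
grip_width: 0.087
grasp_force: 0.0
```

```bash
python3 - <<'E'
from h import *
snap('wrist','w5'); s=env.get_obs(); print(s['tool_pos'],s['tool_rot'],s['qpos'].round(1))
E
```

```text
[ 0.51662645 -0.17154871  0.24553019] [-1.79985688e+02 -2.88352797e-02  7.99530022e+01] [-20.7   4.1  38.6  94.4  -2.6  82.5   8.1]
```

View pics/w5.png

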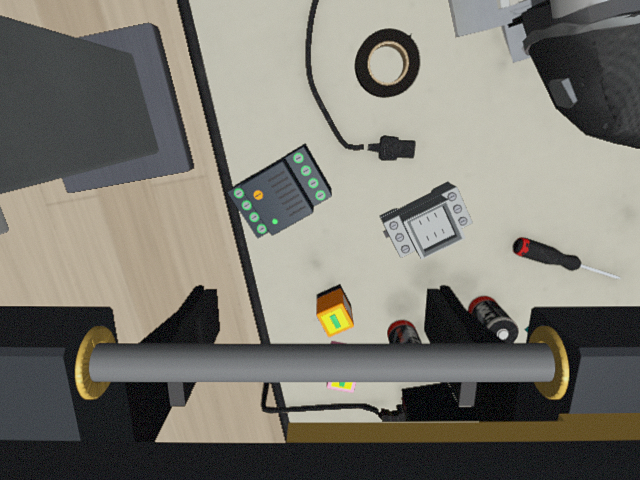

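The wrist view shows the supply at (281,192), the socket at (427,222), the relay at (337,315) with its orange side visible, and the near battery at (404,330).

```bash
python3 - <<'E'
from h import *
im,i=load('w5'); hsv=cv2.cvtColor(im,cv2.COLOR_RGB2HSV); g=cv2.cvtColor(im,cv2.COLOR_RGB2GRAY)
# supply green screws
m=cv2.inRange(hsv,(40,60,70),(90,255,255)); m[:135]=0;m[245:]=0;m[:,:225]=0;m[:,340:]=0
n,l,st,ce=cv2.connectedComponentsWithStats(m)
P=[]
for c,s in zip(ce[1:],st[1:]):
    if s[4]>=25: p=onz(i,*c,.044); P.append(p); print('scr',c.round(1),s[4],p.round(4))
# relay top: yellow/orange bright
m=cv2.inRange(hsv,(8,120,150),(34,255,255)); m[:270]=0;m[345:]=0;m[:,:300]=0;m[:,370:]=0
c=max(cv2.findContours(m,0,2)[0],key=cv2.contourArea); print('relay box',cv2.boundingRect(c),cv2.contourArea(c)); my=cv2.inRange(hsv,(22,100,180),(34,255,255))&m; v,u=np.nonzero(my); print('yellow',len(u),u.mean(),v.mean(),onz(i,u.mean(),v.mean(),.052).round(4))
o=np.zeros((600,800,3),np.uint8)
o[:520,:390]=cv2.resize(im[135:265,370:467+0][:, :97],(390,520),interpolation=cv2.INTER_CUBIC)
o[:340,400:800]=cv2.resize(im[275:345,295:377],(400,340),interpolation=cv2.INTER_CUBIC)
cv2.imwrite('pics/c7.png',o[:,:,::-1])
E
```

```text
scr [298.2 157.4] 64 [ 0.5019 -0.1303  0.044 ]
scr [305.7 170. ] 66 [ 0.5067 -0.143   0.044 ]
scr [313.  182.5] 63 [ 0.5112 -0.1557  0.044 ]
scr [238.4 192.7] 70 [ 0.4396 -0.153   0.044 ]
scr [320.  194.8] 60 [ 0.5157 -0.1685  0.044 ]
scr [246.3 204.8] 68 [ 0.4444 -0.1657  0.044 ]
scr [254.  216.6] 70 [ 0.4491 -0.1784  0.044 ]
scr [274.4 221. ] 34 [ 0.4676 -0.1861  0.044 ]
scr [261.3 228. ] 68 [ 0.4536 -0.1908  0.044 ]
relay box (317, 303, 37, 34) 725.0
yellow 447 335.4742729306488 319.6800894854586 [ 0.5089 -0.297   0.052 ]
```

View pics/c7.png

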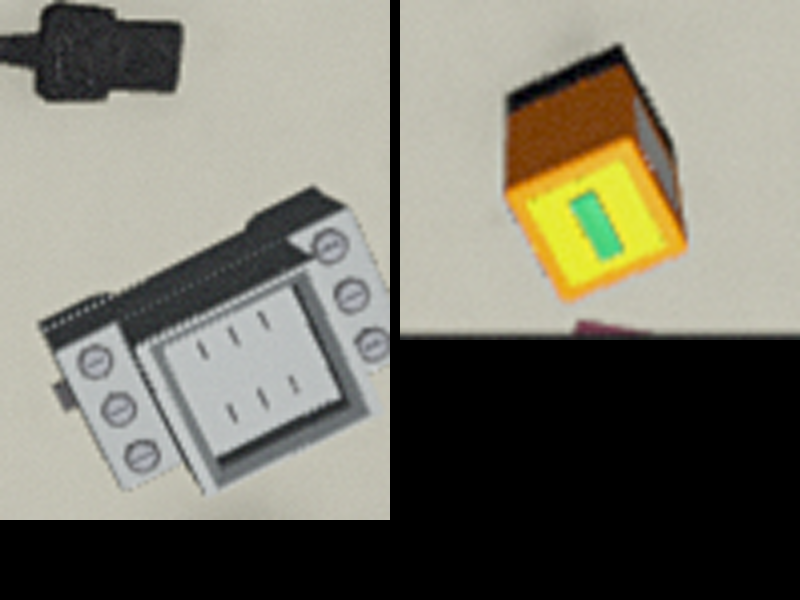

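```bash
python3 - <<'E'
from h import *
im,i=load('w5')
L=np.array([(.4396,-.153),(.4444,-.1657),(.4491,-.1784),(.4536,-.1908)]);R=np.array([(.5019,-.1303),(.5067,-.143),(.5112,-.1557),(.5157,-.1685)])
x=R.mean(0)-L.mean(0); y=L[0]-L[3]; print('supply',(R.mean(0)+L.mean(0))/2,np.linalg.norm(x),'ang',np.degrees(np.arctan2(x[1],x[0])),np.degrees(np.arctan2(-y[0],y[1])))
f=lambda a:onz(i,370+a[0]/4.02,135+a[1]/4,.032)[:2]
L=np.array([f(a) for a in [(95,362),(119,409),(142,456)]]);R=np.array([f(a) for a in [(330,246),(352,296),(372,345)]])
x=R.mean(0)-L.mean(0); y=L[0]-L[2]; print('socket',(R.mean(0)+L.mean(0))/2,np.linalg.norm(x),'ang',np.degrees(np.arctan2(x[1],x[0])),np.degrees(np.arctan2(-y[0],y[1])))
C=np.array([onz(i,295+a/4.878,275+b/4.857,.052)[:2] for a,b in [(106,190),(228,135),(286,240),(165,302)]])
x=C[1]-C[0]+C[2]-C[3]; y=C[0]-C[3]+C[1]-C[2]; print('relay',C.mean(0),np.linalg.norm(x)/2,np.linalg.norm(y)/2,np.degrees(np.arctan2(x[1],x[0])),np.degrees(np.arctan2(-y[0],y[1])))
plan((.4777,-.1606,.11),110)
E
```

```text
supply [ 0.477775 -0.160675] 0.06617854637267274 ang 19.96831287918377 20.32313682966296
socket [ 0.61686116 -0.21799268] 0.06318192382136009 ang 17.648097503869742 17.92879792399613
relay [ 0.50863869 -0.2969938 ] 0.0287859876903191 0.028285294784019862 18.382845737487575 16.17746121155623
pose [ 0.5166 -0.1715  0.2455] [-1.7999e+02 -3.0000e-02  7.9950e+01] n 3
[0.0027, -0.0268, 0.0904] turn z -0.0556
[0.0073, -0.026, 0.0904] turn z -0.0556
[0.0117, -0.0243, 0.0904] turn z -0.0556
```

>>> step_arm(rows=[{"slide": [0.003, -0.027, 0.09], "angular": [0, 0, -0.0558], "jaw": 1}, {"slide": [0.007, -0.026, 0.09], "angular": [0, 0, -0.0558], "jaw": 1}, {"slide": [0.012, -0.024, 0.09], "angular": [0, 0, -0.0558], "jaw": 1}, {"slide": [0, 0, 0.05], "angular": [0, 0, 0], "jaw": 1}, {"slide": [0, 0, 0.07], "angular": [0, 0, 0], "jaw": 1}, {"slide": [0, 0, 0.048], "angular": [0, 0, 0], "jaw": 1}, {"slide": [0, 0, 0], "angular": [0, 0, 0], "jaw": 1}])

```text
time_s: 12.88
tool_pos: [0.4759, -0.1607, 0.0251]
tool_rot: [-179.8, -0.1, 110.0]
force: [0.0, 0.4, -0.7]
grip_width: 0.0871
grasp_force: 0.0
```

```bash
python3 -c "
from h import *
plan((.4777,-.1606,.026),110.1)"
```

```text
pose [ 0.4759 -0.1607  0.0251] [-1.7979e+02 -1.0000e-01  1.1002e+02] n 1
[-0.0011, 0.0034, -0.0018] turn z -0.0005
```

>>> step_arm(rows=[{"slide": [-0.001, 0.002, 0], "angular": [0, 0, 0], "jaw": 0.3}, {"slide": [0, 0, 0], "angular": [0, 0, 0], "jaw": 0.3}, {"slide": [0, 0, 0], "angular": [0, 0, 0], "jaw": 0.3}, {"slide": [0, 0, 0], "angular": [0, 0, 0], "jaw": 0.3}, {"slide": [0, 0, 0], "angular": [0, 0, 0], "jaw": 0.3}, {"slide": [0, 0, 0], "angular": [0, 0, 0], "jaw": 0.3}, {"slide": [0, 0, 0], "angular": [0, 0, 0], "jaw": 0.3}], newtons=30)

```text
time_s: 13.75
tool_pos: [0.4785, -0.1622, 0.0268]
tool_rot: [180.0, -0.0, 109.9]
force: [-0.7, -0.2, 1.1]
grip_width: 0.0447
grasp_force: 30.0
```

```bash
python3 -c "
from h import *
s=env.get_obs(); print(s['tool_pos'],s['tool_rot'],s['grip_width'],s['grasp_force'],s['force'])
B=np.array([.5345,.2226]);e=np.array([.1767,.9843]); S=B+e*(.045+.0055); print(S)
p=s['tool_pos']
plan((p[0],p[1],.13),s['tool_rot'][2])
plan((*S,.13),79.8,pos=(p[0],p[1],.13))
"
```

```text
[ 0.47853162 -0.16224906  0.02679389] [ 1.79996314e+02 -6.29316131e-03  1.09906558e+02] 0.04471524410746865 30.000259280204773 [-0.70329971 -0.16975096  1.13046578]
[0.54342335 0.27230715]
pose [ 0.4785 -0.1622  0.0268] [ 1.8000e+02 -1.0000e-02  1.0991e+02] n 2
[0.0, 0.0, -0.1032] turn z -0.0
[0.0, 0.0, -0.1032] turn z -0.0
pose [ 0.4785 -0.1622  0.13  ] [ 1.8000e+02 -1.0000e-02  1.0991e+02] n 8
[0.0966, 0.0522, -0.0] turn z 0.0209
[0.0998, 0.0458, -0.0] turn z 0.0209
[0.1026, 0.0391, -0.0] turn z 0.0209
[0.105, 0.0323, -0.0] turn z 0.0209
[0.1069, 0.0254, -0.0] turn z 0.0209
[0.1083, 0.0183, -0.0] turn z 0.0209
[0.1093, 0.0111, -0.0] turn z 0.0209
[0.1098, 0.0039, -0.0] turn z 0.0209
```

>>> step_arm(rows=[{"slide": [0, 0, -0.11], "angular": [0, 0, 0], "jaw": 0.3}, {"slide": [0, 0, -0.11], "angular": [0, 0, 0], "jaw": 0.3}, {"slide": [0.0966, 0.0522, 0], "angular": [0, 0, 0.0209], "jaw": 0.3}, {"slide": [0.1, 0.0458, 0], "angular": [0, 0, 0.0209], "jaw": 0.3}, {"slide": [0.1026, 0.039, 0], "angular": [0, 0, 0.0209], "jaw": 0.3}, {"slide": [0.105, 0.0323, 0], "angular": [0, 0, 0.0209], "jaw": 0.3}, {"slide": [0.107, 0.0254, 0], "angular": [0, 0, 0.0209], "jaw": 0.3}, {"slide": [0.1083, 0.0183, 0], "angular": [0, 0, 0.0209], "jaw": 0.3}, {"slide": [0.1093, 0.011, 0], "angular": [0, 0, 0.0209], "jaw": 0.3}, {"slide": [0.11, 0.004, 0], "angular": [0, 0, 0.0209], "jaw": 0.3}])

```text
time_s: 15.0
tool_pos: [0.5429, 0.274, 0.1357]
tool_rot: [-179.9, 0.1, 79.7]
force: [1.1, -0.0, -1.6]
grip_width: 0.0448
grasp_force: 30.0
```

>>> step_arm(rows=[{"slide": [0, 0, 0], "angular": [0, 0, 0], "jaw": 0.3}, {"slide": [0, 0, 0], "angular": [0, 0, 0], "jaw": 0.3}, {"slide": [0, 0, 0], "angular": [0, 0, 0], "jaw": 0.3}])

```text
time_s: 15.38
tool_pos: [0.5435, 0.2705, 0.1364]
tool_rot: [-180.0, 0.1, 79.7]
force: [-0.0, -0.1, -1.7]
grip_width: 0.0446
grasp_force: 30.0
```

```bash
python3 -c "
from h import *
s=env.get_obs(); print(s['tool_pos'],s['tool_rot'],s['grip_width'])
S=np.array([.5434,.2723])
plan((*S,.05),79.8)
q=np.array([.5465,.2917]); n=np.array([.9843,-.1767]); print((s['tool_pos'][:2]-q)@n,(np.array([.5345,.2226])-q)@n)"
```

```text
[0.54345119 0.27048949 0.1363545 ] [-1.79987522e+02  6.02885600e-02  7.96773197e+01] 0.04462790108619686
pose [0.5435 0.2705 0.1364] [-1.7999e+02  6.0000e-02  7.9680e+01] n 2
[0.0018, -0.0004, 0.0864] turn z -0.0003
[0.0018, -0.0004, 0.0864] turn z -0.0003
0.0007469562097441793 0.00039836999999999306
```

>>> step_arm(rows=[{"slide": [0.002, 0, 0.06], "angular": [0, 0, 0], "jaw": 0.3}, {"slide": [0.001, 0, 0.06], "angular": [0, 0, 0], "jaw": 0.3}, {"slide": [0, 0, 0.04], "angular": [0, 0, 0], "jaw": 0.3}, {"slide": [0, 0, 0.012], "angular": [0, 0, 0], "jaw": 0.3}, {"slide": [0, 0, 0.008], "angular": [0, 0, 0], "jaw": 0.3}, {"slide": [0, 0, 0], "angular": [0, 0, 0], "jaw": 0.3}])

```text
time_s: 16.12
tool_pos: [0.5441, 0.2742, 0.0474]
tool_rot: [179.9, -0.1, 79.8]
force: [0.5, 0.1, -1.1]
grip_width: 0.0442
grasp_force: 30.0
```

>>> step_arm(rows=[{"slide": [0, 0, 0.008], "angular": [0, 0, 0], "jaw": 0.3}, {"slide": [0, 0, 0.006], "angular": [0, 0, 0], "jaw": 0.3}, {"slide": [0, 0, 0.004], "angular": [0, 0, 0], "jaw": 0.3}, {"slide": [0, 0, 0], "angular": [0, 0, 0], "jaw": 0.3}, {"slide": [0, 0, 0], "angular": [0, 0, 0], "jaw": 0.3}])

```text
time_s: 16.75
tool_pos: [0.5436, 0.2741, 0.0377]
tool_rot: [180.0, -0.0, 79.8]
force: [-0.2, 0.4, -2.1]
grip_width: 0.0446
grasp_force: 30.0
```

>>> step_arm(rows=[{"slide": [0, 0, 0.002], "angular": [0, 0, 0], "jaw": 0.3}, {"slide": [-0.004, 0, 0], "angular": [0, 0, 0], "jaw": 0.3}, {"slide": [-0.004, 0, 0], "angular": [0, 0, 0], "jaw": 0.3}, {"slide": [-0.004, 0, 0], "angular": [0, 0, 0], "jaw": 0.3}, {"slide": [0, 0, 0], "angular": [0, 0, 0], "jaw": 0.3}, {"slide": [0, 0, 0], "angular": [0, 0, 0], "jaw": 0.3}, {"slide": [0, 0, 0], "angular": [0, 0, 0], "jaw": 0.3}])

```text
time_s: 17.62
tool_pos: [0.5426, 0.2678, 0.0368]
tool_rot: [180.0, 0.0, 79.8]
force: [0.1, -1.9, 0.1]
grip_width: 0.0448
grasp_force: 30.0
```

>>> step_arm(rows=[{"slide": [-0.003, 0, 0], "angular": [0, 0, 0], "jaw": 0.3}, {"slide": [0, 0, 0], "angular": [0, 0, 0], "jaw": 0.3}, {"slide": [0, 0, 0], "angular": [0, 0, 0], "jaw": 0.3}])

```text
time_s: 18.0
tool_pos: [0.5424, 0.2671, 0.0368]
tool_rot: [180.0, -0.0, 79.8]
force: [-0.2, 1.4, 0.1]
grip_width: 0.0444
grasp_force: 30.0
```

>>> step_arm(rows=[{"slide": [-0.003, 0, 0], "angular": [0, 0, 0], "jaw": 0.3}, {"slide": [0, 0, 0], "angular": [0, 0, 0], "jaw": 0.3}, {"slide": [0, 0, 0], "angular": [0, 0, 0], "jaw": 0.3}])

```text
time_s: 18.38
tool_pos: [0.542, 0.2657, 0.0369]
tool_rot: [180.0, -0.0, 79.8]
force: [0.3, 1.9, 1.3]
grip_width: 0.0447
grasp_force: 30.0
```

>>> step_arm(rows=[{"slide": [0, 0, 0], "angular": [0, 0, 0], "jaw": 1}, {"slide": [0, 0, 0], "angular": [0, 0, 0], "jaw": 1}, {"slide": [0, 0, 0], "angular": [0, 0, 0], "jaw": 1}, {"slide": [0, 0, -0.05], "angular": [0, 0, 0], "jaw": 1}, {"slide": [0, 0, -0.11], "angular": [0, 0, 0], "jaw": 1}, {"slide": [0, 0, -0.11], "angular": [0, 0, 0], "jaw": 1}, {"slide": [0, 0, -0.05], "angular": [0, 0, 0], "jaw": 1}])

```text
time_s: 19.25
tool_pos: [0.5435, 0.2655, 0.2006]
tool_rot: [179.8, -0.2, 79.8]
force: [0.1, -0.2, 0.1]
grip_width: 0.0865
grasp_force: 0.0
```

```bash
python3 - <<'E'
from h import *
im,i=load('top0'); w,j=load('w5')
for z in (0,.1,.2): print(z,[onz(i,*p,z).round(3) for p in [(396,170),(395,200),(380,225),(350,243)]],[onz(j,*p,z).round(3) for p in [(520,60),(545,100),(590,138),(638,147)]])
plan((.49,.0,.21),80)
plan((.49,-.15,.21),95,pos=(.49,0,.21),yaw0=80)
plan((.6169,-.218,.12),107.8,pos=(.49,-.15,.21),yaw0=95)
E
```

```text
0 [array([ 0.872, -0.2  ,  0.   ]), array([ 0.781, -0.197,  0.   ]), array([ 0.705, -0.153,  0.   ]), array([ 0.65 , -0.064,  0.   ])] [array([ 0.729, -0.079,  0.   ]), array([ 0.752, -0.121,  0.   ]), array([ 0.797, -0.166,  0.   ]), array([ 0.847, -0.184,  0.   ])]
0.1 [array([ 0.846, -0.182,  0.1  ]), array([ 0.762, -0.179,  0.1  ]), array([ 0.692, -0.138,  0.1  ]), array([ 0.641, -0.056,  0.1  ])] [array([ 0.684, -0.082,  0.1  ]), array([ 0.702, -0.115,  0.1  ]), array([ 0.737, -0.15 ,  0.1  ]), array([ 0.776, -0.163,  0.1  ])]
0.2 [array([ 0.82 , -0.163,  0.2  ]), array([ 0.743, -0.16 ,  0.2  ]), array([ 0.678, -0.123,  0.2  ]), array([ 0.631, -0.047,  0.2  ])] [array([ 0.639, -0.085,  0.2  ]), array([ 0.652, -0.108,  0.2  ]), array([ 0.677, -0.133,  0.2  ]), array([ 0.704, -0.143,  0.2  ])]
pose [0.5435 0.2655 0.2006] [179.77  -0.19  79.79] n 5
[-0.1083, -0.0022, -0.0038] turn z -0.0002
[-0.1083, -0.0023, -0.0038] turn z -0.0002
[-0.1083, -0.0024, -0.0038] turn z -0.0002
[-0.1083, -0.0025, -0.0038] turn z -0.0002
[-0.1083, -0.0025, -0.0038] turn z -0.0002
pose [0.49 0.   0.21] [179.77  -0.19  79.79] n 3
[-0.0985, 0.0174, -0.0] turn z -0.0278
[-0.0996, 0.0087, -0.0] turn z -0.0278
[-0.1, 0.0, -0.0] turn z -0.0278
pose [ 0.49 -0.15  0.21] [179.77  -0.19  79.79] n 3
[-0.0525, 0.0803, 0.06] turn z -0.0237
[-0.0584, 0.0762, 0.06] turn z -0.0237
[-0.0639, 0.0716, 0.06] turn z -0.0237
```

>>> step_arm(rows=[{"slide": [-0.108, -0.0023, -0.004], "angular": [0, 0, 0], "jaw": 1}, {"slide": [-0.108, -0.0023, -0.004], "angular": [0, 0, 0], "jaw": 1}, {"slide": [-0.108, -0.0023, -0.004], "angular": [0, 0, 0], "jaw": 1}, {"slide": [-0.108, -0.0023, -0.004], "angular": [0, 0, 0], "jaw": 1}, {"slide": [-0.108, -0.0023, -0.004], "angular": [0, 0, 0], "jaw": 1}, {"slide": [-0.0985, 0.0174, 0], "angular": [0, 0, -0.0278], "jaw": 1}, {"slide": [-0.0996, 0.0087, 0], "angular": [0, 0, -0.0278], "jaw": 1}, {"slide": [-0.1, 0, 0], "angular": [0, 0, -0.0278], "jaw": 1}, {"slide": [-0.08, 0, 0], "angular": [0, 0, 0], "jaw": 1}, {"slide": [0, 0, 0], "angular": [0, 0, 0], "jaw": 1}])

```text
time_s: 20.5
tool_pos: [0.4903, -0.1937, 0.2068]
tool_rot: [-180.0, 0.1, 94.4]
force: [-0.3, -0.1, -0.8]
grip_width: 0.0872
grasp_force: 0.0
```

```bash
python3 - <<'E'
from h import *
plan((.6169,-.218,.12),107.8)
E
```

```text
pose [ 0.4903 -0.1937  0.2068] [-1.7998e+02  1.0000e-01  9.4420e+01] n 3
[-0.0227, 0.0829, 0.0579] turn z -0.0248
[-0.029, 0.0809, 0.0579] turn z -0.0248
[-0.0352, 0.0784, 0.0579] turn z -0.0248
```

>>> step_arm(rows=[{"slide": [-0.023, 0.083, 0.04], "angular": [0, 0, -0.0248], "jaw": 1}, {"slide": [-0.029, 0.081, 0.04], "angular": [0, 0, -0.0248], "jaw": 1}, {"slide": [-0.035, 0.0784, 0.04], "angular": [0, 0, -0.0248], "jaw": 1}, {"slide": [0, 0, 0.06], "angular": [0, 0, 0], "jaw": 1}, {"slide": [0, 0, 0.06], "angular": [0, 0, 0], "jaw": 1}, {"slide": [0, 0, 0], "angular": [0, 0, 0], "jaw": 1}, {"slide": [0, 0, 0], "angular": [0, 0, 0], "jaw": 1}, {"slide": [0, 0, 0], "angular": [0, 0, 0], "jaw": 1}])

```text
time_s: 21.5
tool_pos: [0.6194, -0.2129, 0.0886]
tool_rot: [179.8, 0.1, 108.2]
force: [-0.0, 0.0, 0.0]
grip_width: 0.0869
grasp_force: 0.0
```

```bash
python3 - <<'E'
from h import *
plan((.6169,-.218,.014),107.8)
E
```

```text
pose [ 0.6194 -0.2129  0.0886] [1.7984e+02 7.0000e-02 1.0824e+02] n 2
[-0.0041, -0.004, 0.0746] turn z 0.0012
[-0.0041, -0.004, 0.0746] turn z 0.0012
```

>>> step_arm(rows=[{"slide": [-0.008, -0.006, 0.04], "angular": [0, 0, 0.002], "jaw": 1}, {"slide": [0, 0, 0.06], "angular": [0, 0, 0], "jaw": 1}, {"slide": [0, 0, 0.046], "angular": [0, 0, 0], "jaw": 1}, {"slide": [0, 0, 0], "angular": [0, 0, 0], "jaw": 1}, {"slide": [0, 0, 0], "angular": [0, 0, 0], "jaw": 1}])

```text
time_s: 22.12
tool_pos: [0.617, -0.2181, 0.0142]
tool_rot: [180.0, 0.0, 107.8]
force: [0.5, -0.1, 0.3]
grip_width: 0.0872
grasp_force: 0.0
```

```bash
python3 - <<'E'
from h import *
plan((.6169,-.218,.014),107.8)
E
```

```text
pose [ 0.617  -0.2181  0.0142] [1.7996e+02 4.0000e-02 1.0783e+02] n 1
[0.0003, -0.0001, 0.0004] turn z 0.0002
```

>>> step_arm(rows=[{"slide": [0, 0, 0], "angular": [0, 0, 0], "jaw": 0.3}, {"slide": [0, 0, 0], "angular": [0, 0, 0], "jaw": 0.3}, {"slide": [0, 0, 0], "angular": [0, 0, 0], "jaw": 0.3}, {"slide": [0, 0, 0], "angular": [0, 0, 0], "jaw": 0.3}, {"slide": [0, 0, 0], "angular": [0, 0, 0], "jaw": 0.3}, {"slide": [0, 0, 0], "angular": [0, 0, 0], "jaw": 0.3}, {"slide": [0, 0, 0], "angular": [0, 0, 0], "jaw": 0.3}], newtons=25)

```text
time_s: 23.0
tool_pos: [0.6167, -0.2175, 0.0137]
tool_rot: [180.0, -0.0, 107.9]
force: [-0.8, 0.8, 0.9]
grip_width: 0.0456
grasp_force: 25.0
```

```bash
python3 -c "
from h import *
s=env.get_obs(); print(s['tool_pos'],s['tool_rot'],s['grip_width'],s['grasp_force'],s['force'])
B=np.array([.5423,.2675]);e=np.array([.1767,.9843]); S=B+e*(.048+.006); print(S)
p=s['tool_pos']
plan((.49,-.2,.16),100,pos=(p[0],p[1],.13))
plan((.49,.05,.16),85,pos=(.49,-.2,.16),yaw0=100)
plan((*S,.14),79.8,pos=(.49,.05,.16),yaw0=85)
"
```

```text
[ 0.61674238 -0.21754502  0.01373393] [ 1.79992464e+02 -9.87064985e-04  1.07863275e+02] 0.04558633831278004 24.998284578323364 [-0.84254817  0.78370172  0.92480673]
[0.5518418 0.3206522]
pose [ 0.6167 -0.2175  0.13  ] [179.99  -0.   107.86] n 3
[0.0371, -0.0768, -0.02] turn z 0.0146
[0.0335, -0.0784, -0.02] turn z 0.0146
[0.0299, -0.0799, -0.02] turn z 0.0146
pose [ 0.49 -0.2   0.16] [179.99  -0.   107.86] n 5
[0.0985, 0.0174, -0.0] turn z 0.0167
[0.0993, 0.0122, -0.0] turn z 0.0167
[0.0998, 0.007, -0.0] turn z 0.0167
[0.1, 0.0017, -0.0] turn z 0.0167
[0.0999, -0.0035, -0.0] turn z 0.0167
pose [0.49 0.05 0.16] [179.99  -0.   107.86] n 5
[0.11, 0.0152, 0.008] turn z 0.0058
[0.1103, 0.0132, 0.008] turn z 0.0058
[0.1105, 0.0112, 0.008] turn z 0.0058
[0.1107, 0.0092, 0.008] turn z 0.0058
[0.1108, 0.0072, 0.008] turn z 0.0058
```

>>> step_arm(rows=[{"slide": [0, 0, -0.116], "angular": [0, 0, 0], "jaw": 0.3}, {"slide": [0, 0, -0.116], "angular": [0, 0, 0], "jaw": 0.3}, {"slide": [0.037, -0.0768, -0.02], "angular": [0, 0, 0.0146], "jaw": 0.3}, {"slide": [0.0335, -0.0784, -0.02], "angular": [0, 0, 0.0146], "jaw": 0.3}, {"slide": [0.03, -0.08, -0.02], "angular": [0, 0, 0.0146], "jaw": 0.3}, {"slide": [0.0985, 0.0174, 0], "angular": [0, 0, 0.0167], "jaw": 0.3}, {"slide": [0.0993, 0.0122, 0], "angular": [0, 0, 0.0167], "jaw": 0.3}, {"slide": [0.1, 0.007, 0], "angular": [0, 0, 0.0167], "jaw": 0.3}, {"slide": [0.1, 0.0017, 0], "angular": [0, 0, 0.0167], "jaw": 0.3}, {"slide": [0.1, -0.0035, 0], "angular": [0, 0, 0.0167], "jaw": 0.3}])

```text
time_s: 24.25
tool_pos: [0.4898, 0.0517, 0.1597]
tool_rot: [180.0, -0.0, 84.8]
force: [1.4, 1.3, -1.0]
grip_width: 0.0455
grasp_force: 25.0
```

>>> step_arm(rows=[{"slide": [0.11, 0.0152, 0.004], "angular": [0, 0, 0.0058], "jaw": 0.3}, {"slide": [0.11, 0.0132, 0.004], "angular": [0, 0, 0.0058], "jaw": 0.3}, {"slide": [0.11, 0.0112, 0.004], "angular": [0, 0, 0.0058], "jaw": 0.3}, {"slide": [0.11, 0.009, 0.004], "angular": [0, 0, 0.0058], "jaw": 0.3}, {"slide": [0.11, 0.007, 0.004], "angular": [0, 0, 0.0058], "jaw": 0.3}, {"slide": [0, 0, 0], "angular": [0, 0, 0], "jaw": 0.3}, {"slide": [0, 0, 0], "angular": [0, 0, 0], "jaw": 0.3}, {"slide": [0, 0, 0], "angular": [0, 0, 0], "jaw": 0.3}])

```text
time_s: 25.25
tool_pos: [0.5524, 0.3176, 0.1499]
tool_rot: [180.0, 0.0, 79.6]
force: [0.2, -0.5, -1.3]
grip_width: 0.0454
grasp_force: 25.0
```

```bash
python3 -c "
from h import *
plan((.5518,.3207,.0237),79.8)"
```

```text
pose [0.5524 0.3176 0.1499] [1.7998e+02 2.0000e-02 7.9570e+01] n 3
[0.0019, -0.0007, 0.0842] turn z -0.0004
[0.0019, -0.0007, 0.0842] turn z -0.0004
[0.0019, -0.0007, 0.0842] turn z -0.0004
```

>>> step_arm(rows=[{"slide": [0.005, -0.002, 0.06], "angular": [0, 0, -0.001], "jaw": 0.3}, {"slide": [0, 0, 0.09], "angular": [0, 0, 0], "jaw": 0.3}, {"slide": [0, 0, 0.06], "angular": [0, 0, 0], "jaw": 0.3}, {"slide": [0, 0, 0.017], "angular": [0, 0, 0], "jaw": 0.3}, {"slide": [0, 0, 0], "angular": [0, 0, 0], "jaw": 0.3}, {"slide": [0, 0, 0], "angular": [0, 0, 0], "jaw": 0.3}])

```text
time_s: 26.0
tool_pos: [0.5527, 0.3228, 0.0382]
tool_rot: [179.9, -0.1, 79.9]
force: [0.2, 1.0, -1.3]
grip_width: 0.0453
grasp_force: 25.0
```

>>> step_arm(rows=[{"slide": [0, 0, 0.008], "angular": [0, 0, 0], "jaw": 0.3}, {"slide": [0, 0, 0.008], "angular": [0, 0, 0], "jaw": 0.3}, {"slide": [0, 0, 0.006], "angular": [0, 0, 0], "jaw": 0.3}, {"slide": [0, 0, 0.002], "angular": [0, 0, 0], "jaw": 0.3}, {"slide": [0, 0, 0], "angular": [0, 0, 0], "jaw": 0.3}, {"slide": [0, 0, 0], "angular": [0, 0, 0], "jaw": 0.3}])

```text
time_s: 26.75
tool_pos: [0.5515, 0.3224, 0.0243]
tool_rot: [180.0, -0.0, 79.9]
force: [0.1, 0.7, -0.5]
grip_width: 0.0462
grasp_force: 25.0
```

>>> step_arm(rows=[{"slide": [-0.004, 0, 0.001], "angular": [0, 0, 0], "jaw": 0.3}, {"slide": [-0.004, 0, 0], "angular": [0, 0, 0], "jaw": 0.3}, {"slide": [-0.004, 0, 0], "angular": [0, 0, 0], "jaw": 0.3}, {"slide": [0, 0, 0], "angular": [0, 0, 0], "jaw": 0.3}, {"slide": [0, 0, 0], "angular": [0, 0, 0], "jaw": 0.3}])

```text
time_s: 27.38
tool_pos: [0.5503, 0.3165, 0.0237]
tool_rot: [180.0, -0.0, 79.9]
force: [0.6, 0.4, -1.4]
grip_width: 0.0458
grasp_force: 25.0
```

>>> step_arm(rows=[{"slide": [-0.003, 0, 0], "angular": [0, 0, 0], "jaw": 0.3}, {"slide": [0, 0, 0], "angular": [0, 0, 0], "jaw": 0.3}, {"slide": [0, 0, 0], "angular": [0, 0, 0], "jaw": 0.3}, {"slide": [0, 0, 0], "angular": [0, 0, 0], "jaw": 0.3}])

```text
time_s: 27.88
tool_pos: [0.5501, 0.315, 0.0237]
tool_rot: [180.0, -0.0, 79.9]
force: [0.6, -0.2, -0.7]
grip_width: 0.0458
grasp_force: 25.0
```

>>> step_arm(rows=[{"slide": [0, 0, 0], "angular": [0, 0, 0], "jaw": 1}, {"slide": [0, 0, 0], "angular": [0, 0, 0], "jaw": 1}, {"slide": [0, 0, 0], "angular": [0, 0, 0], "jaw": 1}, {"slide": [0, 0, -0.05], "angular": [0, 0, 0], "jaw": 1}, {"slide": [0, 0, -0.11], "angular": [0, 0, 0], "jaw": 1}, {"slide": [0, 0, -0.11], "angular": [0, 0, 0], "jaw": 1}, {"slide": [-0.1, 0, -0.06], "angular": [0, 0, 0], "jaw": 1}, {"slide": [-0.11, 0, -0.05], "angular": [0, 0, 0], "jaw": 1}, {"slide": [-0.11, 0, -0.05], "angular": [0, 0, 0], "jaw": 1}, {"slide": [0, 0, 0], "angular": [0, 0, 0], "jaw": 1}])

```text
time_s: 29.12
tool_pos: [0.5238, 0.1521, 0.2421]
tool_rot: [179.7, -0.2, 79.4]
force: [-0.6, 1.1, -0.9]
grip_width: 0.0872
grasp_force: 0.0
```

>>> step_arm(rows=[{"slide": [0, 0, 0], "angular": [0, 0, 0], "jaw": 1}, {"slide": [0, 0, 0], "angular": [0, 0, 0], "jaw": 1}])

```text
time_s: 29.38
tool_pos: [0.5214, 0.1591, 0.2377]
tool_rot: [-179.9, 0.0, 80.1]
force: [-0.5, 0.3, 0.8]
grip_width: 0.0872
grasp_force: 0.0
```

```bash
python3 - <<'E'
from h import *
im,i=snap('wrist','w6'); s=env.get_obs(); print(s['tool_pos'],s['tool_rot'])
u,v=map(int,proj(i,(.5423,.2675,.06))); print(u,v)
for n,p in {'sock':(.5501,.315,.056),'br':(.5345,.2226,.08)}.items(): print(n,np.round(proj(i,p),1))
x0=max(0,u-100);y0=max(0,v-120); print(x0,y0)
cv2.imwrite('pics/c8.png',cv2.resize(im[y0:y0+200,x0:x0+200],(600,600),interpolation=cv2.INTER_CUBIC)[:,:,::-1])
plan((.49,-.05,.24),85); plan((.5,-.37,.2),100,pos=(.49,-.05,.24),yaw0=85)
E
```

```text
[0.52142361 0.15901407 0.23765715] [-1.79927353e+02  6.10349129e-02  8.00529752e+01]
323 71
sock [323.4   8.5]
br [324.  129.5]
223 0
pose [0.5214 0.159  0.2377] [-1.7993e+02  6.0000e-02  8.0050e+01] n 4
[-0.1057, 0.0026, -0.0012] turn z -0.0069
[-0.1057, 0.0003, -0.0012] turn z -0.0069
[-0.1057, -0.002, -0.0012] turn z -0.0069
[-0.1056, -0.0043, -0.0012] turn z -0.0069
pose [ 0.49 -0.05  0.24] [-1.7993e+02  6.0000e-02  8.0050e+01] n 6
[-0.106, 0.0126, 0.0133] turn z -0.0139
[-0.1064, 0.008, 0.0133] turn z -0.0139
[-0.1067, 0.0033, 0.0133] turn z -0.0139
[-0.1067, -0.0013, 0.0133] turn z -0.0139
[-0.1066, -0.006, 0.0133] turn z -0.0139
[-0.1062, -0.0106, 0.0133] turn z -0.0139
```

View pics/c8.png

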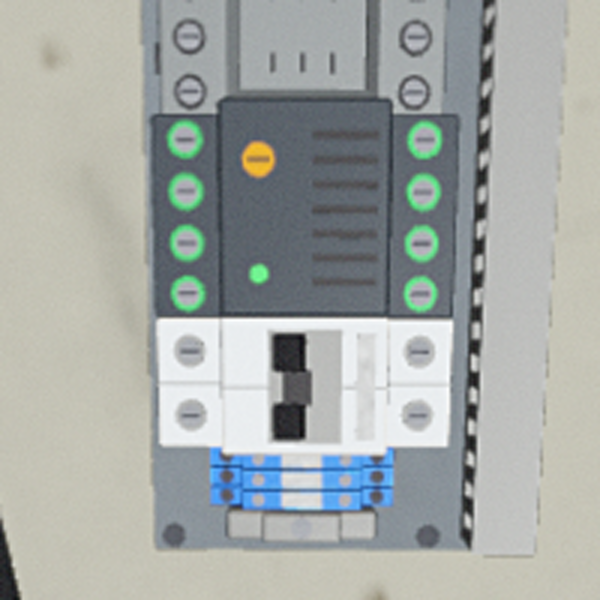

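The crop shows blue feed, breaker, supply and socket closed up and square on the rail. Next is the relay.

>>> step_arm(rows=[{"slide": [-0.106, 0.0026, 0], "angular": [0, 0, -0.007], "jaw": 1}, {"slide": [-0.106, 0, 0], "angular": [0, 0, -0.007], "jaw": 1}, {"slide": [-0.106, -0.002, 0], "angular": [0, 0, -0.007], "jaw": 1}, {"slide": [-0.106, -0.0043, 0], "angular": [0, 0, -0.007], "jaw": 1}, {"slide": [-0.106, 0.0126, 0.006], "angular": [0, 0, -0.014], "jaw": 1}, {"slide": [-0.106, 0.008, 0.006], "angular": [0, 0, -0.014], "jaw": 1}, {"slide": [-0.106, 0.003, 0.006], "angular": [0, 0, -0.014], "jaw": 1}, {"slide": [-0.106, -0.001, 0.006], "angular": [0, 0, -0.014], "jaw": 1}, {"slide": [-0.106, -0.006, 0.006], "angular": [0, 0, -0.014], "jaw": 1}, {"slide": [-0.106, -0.01, 0.006], "angular": [0, 0, -0.014], "jaw": 1}])

```text
time_s: 30.68
tool_pos: [0.5013, -0.3711, 0.2196]
tool_rot: [-179.9, -0.0, 100.3]
force: [0.7, -0.5, 0.9]
grip_width: 0.0868
grasp_force: 0.0
```

>>> step_arm(rows=[{"slide": [0, 0, 0], "angular": [0, 0, 0], "jaw": 1}, {"slide": [0, 0, 0], "angular": [0, 0, 0], "jaw": 1}, {"slide": [0, 0, 0], "angular": [0, 0, 0], "jaw": 1}])

```text
time_s: 31.05
tool_pos: [0.5014, -0.3686, 0.2205]
tool_rot: [180.0, -0.1, 100.3]
force: [-0.1, -0.3, -0.1]
grip_width: 0.087
grasp_force: 0.0
```

```bash
python3 - <<'E'
from h import *
im,i=snap('wrist','w7'); s=env.get_obs(); print(s['tool_pos'],s['tool_rot'])
hsv=cv2.cvtColor(im,cv2.COLOR_RGB2HSV)
u,v=map(int,proj(i,(.5086,-.297,.052))); print(u,v)
m=cv2.inRange(hsv,(8,120,190),(85,255,255)); r=np.zeros_like(m); r[max(0,v-50):v+50,u-50:u+50]=255; m&=r
m=cv2.morphologyEx(m,cv2.MORPH_CLOSE,np.ones((9,9)))
c=max(cv2.findContours(m,0,2)[0],key=cv2.contourArea); R=cv2.minAreaRect(c); print(R)
C=np.array([onz(i,*p,.052)[:2] for p in cv2.boxPoints(R)]); print(C.mean(0),[np.linalg.norm(C[k]-C[k-1]).round(4) for k in range(4)],[np.degrees(np.arctan2(*(C[k]-C[k-1])[::-1])).round(1) for k in range(4)])
cv2.imwrite('pics/c9.png',np.hstack([im[v-80:v+80,u-100:u+100],cv2.cvtColor(m,cv2.COLOR_GRAY2RGB)[v-80:v+80,u-100:u+100]])[:,:,::-1])
E
```

```text
[ 0.50134545 -0.36873949  0.22073181] [ 1.79944383e+02 -5.09234508e-02  1.00258160e+02]
345 123
((344.57379150390625, 124.31148529052734), (36.93858337402344, 35.67108154296875), 84.80557250976562)
[ 0.50808603 -0.29762312] [np.float64(0.0299), np.float64(0.0293), np.float64(0.0299), np.float64(0.03)] [np.float64(105.8), np.float64(15.3), np.float64(-72.8), np.float64(-164.6)]
```

```bash
python3 -c "
from h import *
plan((.5081,-.2976,.11),105.9)"
```

```text
pose [ 0.5013 -0.3687  0.2207] [ 1.7994e+02 -5.0000e-02  1.0026e+02] n 3
[0.0459, 0.0129, 0.0738] turn z -0.0104
[0.0454, 0.0144, 0.0738] turn z -0.0104
[0.0449, 0.0159, 0.0738] turn z -0.0104
```

>>> step_arm(rows=[{"slide": [0.046, 0.013, 0.05], "angular": [0, 0, -0.0104], "jaw": 0.8}, {"slide": [0.0454, 0.0144, 0.05], "angular": [0, 0, -0.0104], "jaw": 0.8}, {"slide": [0.045, 0.016, 0.05], "angular": [0, 0, -0.0104], "jaw": 0.8}, {"slide": [0, 0, 0.06], "angular": [0, 0, 0], "jaw": 0.8}, {"slide": [0, 0, 0.08], "angular": [0, 0, 0], "jaw": 0.8}, {"slide": [0, 0, 0], "angular": [0, 0, 0], "jaw": 0.8}, {"slide": [0, 0, 0], "angular": [0, 0, 0], "jaw": 0.8}])

```text
time_s: 31.98
tool_pos: [0.5083, -0.2995, 0.0772]
tool_rot: [179.9, 0.1, 105.7]
force: [0.5, -0.1, 0.2]
grip_width: 0.0696
grasp_force: 0.0
```

```bash
python3 -c "
from h import *
plan((.5081,-.2976,-.002),105.9)"
```

```text
pose [ 0.5083 -0.2995  0.0772] [1.7990e+02 6.0000e-02 1.0574e+02] n 2
[0.0019, 0.0003, 0.0792] turn z -0.0004
[0.0019, 0.0003, 0.0792] turn z -0.0004
```

>>> step_arm(rows=[{"slide": [0.003, 0, 0.06], "angular": [0, 0, 0], "jaw": 0.8}, {"slide": [0, 0, 0.06], "angular": [0, 0, 0], "jaw": 0.8}, {"slide": [0, 0, 0.038], "angular": [0, 0, 0], "jaw": 0.8}, {"slide": [0, 0, 0], "angular": [0, 0, 0], "jaw": 0.8}, {"slide": [0, 0, 0], "angular": [0, 0, 0], "jaw": 0.2}, {"slide": [0, 0, 0], "angular": [0, 0, 0], "jaw": 0.2}, {"slide": [0, 0, 0], "angular": [0, 0, 0], "jaw": 0.2}, {"slide": [0, 0, 0], "angular": [0, 0, 0], "jaw": 0.2}, {"slide": [0, 0, 0], "angular": [0, 0, 0], "jaw": 0.2}, {"slide": [0, 0, 0], "angular": [0, 0, 0], "jaw": 0.2}], newtons=20)

```text
time_s: 33.22
tool_pos: [0.5071, -0.2981, -0.0032]
tool_rot: [180.0, 0.0, 105.7]
force: [-0.6, 0.9, 0.5]
grip_width: 0.0301
grasp_force: 19.9
```

```bash
python3 -c "
from h import *
s=env.get_obs(); print(s['tool_pos'],s['tool_rot'],s['grip_width'],s['grasp_force'],s['force'])
p=s['tool_pos']
plan((.49,.05,.18),85,pos=(p[0],p[1],.16))
plan((.5501,.3150,.16),79.8,pos=(.49,.05,.18),yaw0=85)
"
```

```text
[ 0.50707794 -0.29812891 -0.00321286] [1.79974918e+02 5.07883516e-03 1.05684454e+02] 0.03009226871324434 19.89514946937561 [-0.5717875   0.91844352  0.52371874]
pose [ 0.5071 -0.2981  0.16  ] [1.7997e+02 1.0000e-02 1.0568e+02] n 6
[0.1133, 0.0259, -0.0067] turn z 0.0192
[0.1146, 0.019, -0.0067] turn z 0.0192
[0.1156, 0.0121, -0.0067] turn z 0.0192
[0.1161, 0.0051, -0.0067] turn z 0.0192
[0.1162, -0.0019, -0.0067] turn z 0.0192
[0.1158, -0.0088, -0.0067] turn z 0.0192
pose [0.49 0.05 0.18] [1.7997e+02 1.0000e-02 1.0568e+02] n 5
[0.1077, 0.0147, 0.008] turn z 0.0058
[0.1079, 0.0128, 0.008] turn z 0.0058
[0.1082, 0.0108, 0.008] turn z 0.0058
[0.1083, 0.0088, 0.008] turn z 0.0058
[0.1085, 0.0069, 0.008] turn z 0.0058
```

>>> step_arm(rows=[{"slide": [0, 0, -0.11], "angular": [0, 0, 0], "jaw": 0.2}, {"slide": [0, 0, -0.11], "angular": [0, 0, 0], "jaw": 0.2}, {"slide": [0, 0, -0.11], "angular": [0, 0, 0], "jaw": 0.2}, {"slide": [0.1133, 0.026, -0.006], "angular": [0, 0, 0.0192], "jaw": 0.2}, {"slide": [0.1146, 0.019, -0.006], "angular": [0, 0, 0.0192], "jaw": 0.2}, {"slide": [0.1156, 0.012, -0.006], "angular": [0, 0, 0.0192], "jaw": 0.2}, {"slide": [0.116, 0.005, -0.006], "angular": [0, 0, 0.0192], "jaw": 0.2}, {"slide": [0.116, -0.002, -0.006], "angular": [0, 0, 0.0192], "jaw": 0.2}, {"slide": [0.116, -0.009, -0.006], "angular": [0, 0, 0.0192], "jaw": 0.2}, {"slide": [0.1077, 0.0147, 0.008], "angular": [0, 0, 0.0058], "jaw": 0.2}])

```text
time_s: 34.48
tool_pos: [0.5012, 0.1052, 0.1763]
tool_rot: [180.0, -0.1, 83.9]
force: [1.9, -0.6, -0.9]
grip_width: 0.0299
grasp_force: 19.9
```

>>> step_arm(rows=[{"slide": [0.108, 0.0128, 0.008], "angular": [0, 0, 0.0058], "jaw": 0.2}, {"slide": [0.108, 0.0108, 0.008], "angular": [0, 0, 0.0058], "jaw": 0.2}, {"slide": [0.108, 0.009, 0.008], "angular": [0, 0, 0.0058], "jaw": 0.2}, {"slide": [0.108, 0.007, 0.008], "angular": [0, 0, 0.0058], "jaw": 0.2}, {"slide": [0, 0, 0], "angular": [0, 0, 0], "jaw": 0.2}, {"slide": [0, 0, 0], "angular": [0, 0, 0], "jaw": 0.2}, {"slide": [0, 0, 0], "angular": [0, 0, 0], "jaw": 0.2}, {"slide": [0, 0, 0], "angular": [0, 0, 0], "jaw": 0.2}])

```text
time_s: 35.48
tool_pos: [0.5505, 0.3131, 0.1603]
tool_rot: [180.0, -0.0, 79.6]
force: [-0.6, -0.2, -0.9]
grip_width: 0.0299
grasp_force: 19.9
```

```bash
python3 -c "
from h import *
s=env.get_obs(); print(s['tool_pos'],s['tool_rot'],s['grip_width'],s['force'])
plan((.5501,.315,.075),79.8)
"
```

```text
[0.55054736 0.31311896 0.1603095 ] [ 1.79976434e+02 -4.65407112e-02  7.96081223e+01] 0.029877444246516595 [-0.60915138 -0.17988679 -0.87101267]
pose [0.5505 0.3131 0.1603] [ 1.7998e+02 -5.0000e-02  7.9610e+01] n 2
[0.0018, -0.0008, 0.0853] turn z -0.0005
[0.0018, -0.0008, 0.0853] turn z -0.0005
```

>>> step_arm(rows=[{"slide": [0.004, -0.0015, 0.06], "angular": [0, 0, -0.001], "jaw": 0.2}, {"slide": [0, 0, 0.06], "angular": [0, 0, 0], "jaw": 0.2}, {"slide": [0, 0, 0.05], "angular": [0, 0, 0], "jaw": 0.2}, {"slide": [0, 0, 0], "angular": [0, 0, 0], "jaw": 0.2}, {"slide": [0, 0, 0], "angular": [0, 0, 0], "jaw": 0.2}, {"slide": [0, 0, 0], "angular": [0, 0, 0], "jaw": 0.2}])

```text
time_s: 36.22
tool_pos: [0.5509, 0.317, 0.0764]
tool_rot: [179.9, -0.1, 79.9]
force: [0.1, 0.7, -0.3]
grip_width: 0.0299
grasp_force: 19.9
```

```bash
python3 -c "
from h import *
plan((.5501,.315,.0525),79.8)
"
```

```text
pose [0.5509 0.317  0.0764] [ 1.7989e+02 -1.2000e-01  7.9890e+01] n 1
[-0.0041, -0.0008, 0.0478] turn z 0.0005
```

>>> step_arm(rows=[{"slide": [-0.002, -0.001, 0.012], "angular": [0, 0, 0], "jaw": 0.2}, {"slide": [0, 0, 0.012], "angular": [0, 0, 0], "jaw": 0.2}, {"slide": [0, 0, 0.008], "angular": [0, 0, 0], "jaw": 0.2}, {"slide": [0, 0, 0], "angular": [0, 0, 0], "jaw": 0.2}])

```text
time_s: 36.72
tool_pos: [0.5487, 0.3154, 0.058]
tool_rot: [-180.0, 0.0, 79.9]
force: [0.1, -0.0, -0.6]
grip_width: 0.0298
grasp_force: 19.9
```

>>> step_arm(rows=[{"slide": [0, 0, 0.006], "angular": [0, 0, 0], "jaw": 0.2}, {"slide": [0, 0, 0.004], "angular": [0, 0, 0], "jaw": 0.2}, {"slide": [0, 0, 0], "angular": [0, 0, 0], "jaw": 0.2}, {"slide": [0, 0, 0], "angular": [0, 0, 0], "jaw": 0.2}])

```text
time_s: 37.22
tool_pos: [0.5492, 0.3157, 0.0538]
tool_rot: [180.0, -0.0, 79.9]
force: [-1.0, 0.3, -1.1]
grip_width: 0.0298
grasp_force: 19.9
```

>>> step_arm(rows=[{"slide": [0, 0, 0.002], "angular": [0, 0, 0], "jaw": 0.2}, {"slide": [0, 0, 0], "angular": [0, 0, 0], "jaw": 0.2}, {"slide": [0, 0, 0], "angular": [0, 0, 0], "jaw": 0.2}])

```text
time_s: 37.6
tool_pos: [0.5492, 0.3157, 0.0528]
tool_rot: [180.0, -0.0, 79.9]
force: [0.6, 0.3, 0.0]
grip_width: 0.03
grasp_force: 19.9
```

>>> step_arm(rows=[{"slide": [0, 0, 0], "angular": [0, 0, 0], "jaw": 0.8}, {"slide": [0, 0, 0], "angular": [0, 0, 0], "jaw": 0.8}, {"slide": [0, 0, 0], "angular": [0, 0, 0], "jaw": 0.8}, {"slide": [0, 0, -0.05], "angular": [0, 0, 0], "jaw": 0.8}, {"slide": [0, 0, -0.11], "angular": [0, 0, 0], "jaw": 0.8}, {"slide": [0, 0, -0.11], "angular": [0, 0, 0], "jaw": 0.8}, {"slide": [-0.11, 0, -0.05], "angular": [0, 0, 0], "jaw": 0.8}, {"slide": [-0.11, 0, -0.02], "angular": [0, 0, 0], "jaw": 0.8}, {"slide": [0, 0, 0], "angular": [0, 0, 0], "jaw": 0.8}, {"slide": [0, 0, 0], "angular": [0, 0, 0], "jaw": 0.8}])

```text
time_s: 38.85
tool_pos: [0.5297, 0.208, 0.2228]
tool_rot: [-180.0, -0.1, 79.9]
force: [-0.5, 0.1, 0.7]
grip_width: 0.0694
grasp_force: 0.0
```

```bash
python3 - <<'E'
from h import *
im,i=snap('wrist','w8'); b,j=snap('side','s8'); s=env.get_obs(); print(s['tool_pos'],s['tool_rot'])
u,v=map(int,proj(i,(.546,.29,.07))); print(u,v); u=min(max(u,120),520); v=max(v,110)
hsv=cv2.cvtColor(im,cv2.COLOR_RGB2HSV); m=cv2.inRange(hsv,(8,120,190),(85,255,255)); q=np.zeros_like(m); r=proj(i,(.5497,.3155,.108)); print(r)
q[max(0,int(r[1])-45):int(r[1])+45,int(r[0])-45:int(r[0])+45]=255; m&=q; m=cv2.morphologyEx(m,cv2.MORPH_CLOSE,np.ones((5,5)))
c=max(cv2.findContours(m,0,2)[0],key=cv2.contourArea); R=cv2.minAreaRect(c); print(R,onz(i,*R[0],.108))
C=np.array([onz(i,*p,.108)[:2] for p in cv2.boxPoints(R)]); print([np.linalg.norm(C[k]-C[k-1]).round(4) for k in range(4)],[np.degrees(np.arctan2(*(C[k]-C[k-1])[::-1])).round(1) for k in range(4)])
su,sv=map(int,proj(j,(.545,.28,.06)))
o=np.hstack([cv2.resize(im[v-110:v+110,u-120:u+120],(400,367)),cv2.resize(b[sv-45:sv+45,su-49:su+49],(400,367),interpolation=cv2.INTER_CUBIC)])
cv2.imwrite('pics/c10.png',o[:,:,::-1])
E
```

```text
[0.52933241 0.20900617 0.22208146] [-1.79958555e+02  1.39774880e-02  8.00400424e+01]
323 105
(np.float64(322.7632229414579), np.float64(65.93944099118369))
((323.5, 65.5), (45.0, 43.0), 90.0) [0.55024642 0.31568956 0.108     ]
[np.float64(0.0289), np.float64(0.0291), np.float64(0.0289), np.float64(0.0299)] [np.float64(79.2), np.float64(-10.1), np.float64(-99.2), np.float64(169.9)]
```

View pics/c10.png

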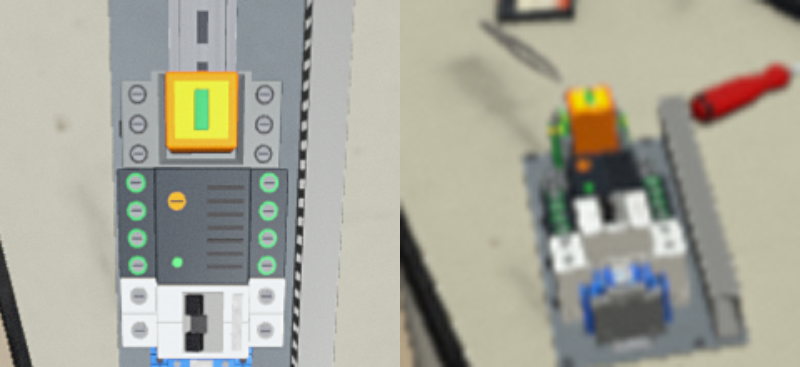

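The views show the relay upright in the socket. Its top sits at the expected position for 108 mm height, its sides are parallel to the socket, and the row is closed up. Handing in.

```bash
python3 -c "
from h import *
print(env.sign_off())"
```

```text
the job is handed in; nothing more can be done
None
```

I rebuilt the row from the blue terminals as breaker, supply, socket, with the relay plugged into the socket, and handed it in at about 39 s. The last pictures show it closed up and square; I got no verdict back and took no last look at the tape or battery, though no move went near them.

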